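# Refill the locked bead dispenser

### The job

Find where the lock of the wooden bead case lets go by gently turning the key in it back and forth, then lift the lid all the way back onto its stop. Stand every bead pot from the flat tray upright in the sloped lane inside so that they slide down to the stop, one behind the other, then close the lid again, leaving the dish, the pliers and the round organiser alone.

Things in the scene. Friction and masses are not known exactly. Their poses are not given: they have to be found in the camera images.
- case: Plywood case fixed to the bench, 135 mm deep (its x) by 330 mm long (its y) by 125 mm high, walls 6 mm. Origin: centre of its underside; x points from its front (lock side, towards the robot) to its back, z up. An aluminium lock housing stands out from the front wall near the -y end, its top 122 mm above the bench. The case stands at a new place and yaw in each run.
- lane: White sloped lane in the case. Origin: floor centre line at the face of the 45 mm high stop, 14 mm above the bench. y points up the slope (0.25 rad), z square to the floor, x across. Channel 48 mm wide between flat shoulders 12 mm high that reach the case walls (61 mm off centre); slippery (friction 0.15, as the pots), 302 mm long. A pot set in about 260 mm up slides down by itself.
- key (a joint): Key angle, rad, anticlockwise from above, stops at -0.92 and 0.92, starts near 0. Turns about a vertical axis with slight drag (0.03 N m plus 0.1 N m per rad/s) and stays where left. At one angle off to either side, new in each run, the bolt springs into a notch and holds the key within about 0.06 rad; it then needs no more turning.
- key_grip (a point): Centre of the key's black head, on the turning axis: an upright plate 28 mm wide (along its x), 10 mm thick (along its y, the way to pinch it) and 28 mm high, 149 mm above the bench. The point's x and y turn with the key; at key angle 0 they are the case's x and y.
- bolt (a joint): Travel of the spring bolt that holds the lid down, m: about 0 (locked) until the key is at the hidden angle, then it springs back to about 0.007 or 0.008 (unlocked) and stays.
- bolt_tab (a point): Top of the small brass tab on the lock housing, between key and lid, that moves with the bolt: it jumps about 7 mm towards the key when the lock lets go.
- lid (a joint): Opening of the lid, rad: 0 shut, 2.0 resting on its stop, leaning back. Hinged along the back edge of the case, with a soft damper (0.3 N m per rad/s), 0.25 kg: if let go before 1.57 it sinks shut slowly, beyond that it sinks onto the stop.
- lid_handle (a point): Middle of the lid's steel bar handle: a round bar 10 mm thick and 100 mm long, parallel to the case's y, 31 mm out from the lid's front edge on two arms; 130 mm above the bench when shut. It lies in the lid's plane, 166 mm from the hinge line, so that it can be pinched from above at any lid angle.
- lid_hinge (a point): Point on the lid's hinge line level with the handle when shut; the handle swings about the case's y axis through here on a radius of 166 mm, up and away from the robot.
- pot0_mid (a point): A round bead pot, clear with white beads and an aluminium cap, 44 mm across and 42 mm high, 60 g; this point is its centre, 21 mm above its base. Three to five such pots, all alike, stand upright in the tray left of the case (None if absent).
- pot1_mid (a point): A round bead pot, clear with white beads and an aluminium cap, 44 mm across and 42 mm high, 60 g; this point is its centre, 21 mm above its base. Three to five such pots, all alike, stand upright in the tray left of the case (None if absent).
- pot2_mid (a point): A round bead pot, clear with white beads and an aluminium cap, 44 mm across and 42 mm high, 60 g; this point is its centre, 21 mm above its base. Three to five such pots, all alike, stand upright in the tray left of the case (None if absent).
- pot3_mid (a point): A round bead pot, clear with white beads and an aluminium cap, 44 mm across and 42 mm high, 60 g; this point is its centre, 21 mm above its base. Three to five such pots, all alike, stand upright in the tray left of the case (None if absent).
- pot4_mid (a point): A round bead pot, clear with white beads and an aluminium cap, 44 mm across and 42 mm high, 60 g; this point is its centre, 21 mm above its base. Three to five such pots, all alike, stand upright in the tray left of the case (None if absent).
- pot0: The same pot as pot0_mid; origin at the centre of its underside.
- pot1: The same pot as pot1_mid; origin at the centre of its underside.
- pot2: The same pot as pot2_mid; origin at the centre of its underside.
- pot3: The same pot as pot3_mid; origin at the centre of its underside.
- pot4: The same pot as pot4_mid; origin at the centre of its underside.
- tray: Flat wood tray with a cork floor, fixed to the bench, that the pots stand in: 240 mm (x) by 296 mm (y), floor 3 mm above the bench, rim 6 mm wide and 8 mm higher than the floor. Origin: centre of its underside.
- dish: Shallow white dish, 110 mm across, 12 mm high, not to be disturbed; origin under its centre.
- pliers: Small pliers lying on the bench, about 145 mm long, not to be disturbed; origin at the pivot, on the bench.
- organiser: Round clear organiser box, 130 mm across, 29 mm high, not to be disturbed; origin under its centre.
Not all that is in view belongs to the job. What is shaped like the pot2 but orange or yellow is not meant.

How it is judged:
On the way, in this order (a step that is already met when the one before it is completed fails the run):
1. the lock has let go: the bolt has sprung back (value of joint bolt above 0.005 m), for 0.2 s.
2. the lid rests open on its stop (value of joint lid above 1.9 rad), for 0.3 s.
3. every pot stands in the lane, down against the stop or the pot before it, with the lid still open (x of pot0_mid in the frame of lane between -0.008 and 0.008 m and z of pot0_mid in the frame of lane between 0.016 and 0.026 m and y of pot0_mid in the frame of lane between 0.012 and 0.205 m and angle between the z axis of each of pot0_mid, pot1_mid, pot2_mid, pot3_mid, pot4_mid and the z axis of lane, either way round below 0.12 rad and (y of pot0_mid in the frame of lane below 0.03 m or distance between pot0_mid and pot1_mid below 0.05 m or distance between pot0_mid and pot2_mid below 0.05 m or distance between pot0_mid and pot3_mid below 0.05 m or distance between pot0_mid and pot4_mid below 0.05 m) and x of pot1_mid in the frame of lane between -0.008 and 0.008 m and z of pot1_mid in the frame of lane between 0.016 and 0.026 m and y of pot1_mid in the frame of lane between 0.012 and 0.205 m and (y of pot1_mid in the frame of lane below 0.03 m or distance between pot1_mid and pot0_mid below 0.05 m or distance between pot1_mid and pot2_mid below 0.05 m or distance between pot1_mid and pot3_mid below 0.05 m or distance between pot1_mid and pot4_mid below 0.05 m) and x of pot2_mid in the frame of lane between -0.008 and 0.008 m and z of pot2_mid in the frame of lane between 0.016 and 0.026 m and y of pot2_mid in the frame of lane between 0.012 and 0.205 m and (y of pot2_mid in the frame of lane below 0.03 m or distance between pot2_mid and pot0_mid below 0.05 m or distance between pot2_mid and pot1_mid below 0.05 m or distance between pot2_mid and pot3_mid below 0.05 m or distance between pot2_mid and pot4_mid below 0.05 m) and x of pot3_mid in the frame of lane between -0.008 and 0.008 m and z of pot3_mid in the frame of lane between 0.016 and 0.026 m and y of pot3_mid in the frame of lane between 0.012 and 0.205 m and (y of pot3_mid in the frame of lane below 0.03 m or distance between pot3_mid and pot0_mid below 0.05 m or distance between pot3_mid and pot1_mid below 0.05 m or distance between pot3_mid and pot2_mid below 0.05 m or distance between pot3_mid and pot4_mid below 0.05 m) and x of pot4_mid in the frame of lane between -0.008 and 0.008 m and z of pot4_mid in the frame of lane between 0.016 and 0.026 m and y of pot4_mid in the frame of lane between 0.012 and 0.205 m and (y of pot4_mid in the frame of lane below 0.03 m or distance between pot4_mid and pot0_mid below 0.05 m or distance between pot4_mid and pot1_mid below 0.05 m or distance between pot4_mid and pot2_mid below 0.05 m or distance between pot4_mid and pot3_mid below 0.05 m) and linear speed of each of pot0, pot1, pot2, pot3, pot4 below 0.03 m/s and value of joint lid above 1.8 rad), for 0.3 s.
At the end, for the whole second after the job is handed in: Lid shut (0.05 rad), bolt back (over 5 mm), every pot at rest and square (0.12 rad) in the lane: centre within 8 mm of the centre line, 16-26 mm above its floor, 12-205 mm up from the stop, and against the stop (within 30 mm) or another pot (centres within 50 mm) (x of pot0_mid in the frame of lane between -0.008 and 0.008 m and z of pot0_mid in the frame of lane between 0.016 and 0.026 m and y of pot0_mid in the frame of lane between 0.012 and 0.205 m and angle between the z axis of each of pot0_mid, pot1_mid, pot2_mid, pot3_mid, pot4_mid and the z axis of lane, either way round below 0.12 rad and (y of pot0_mid in the frame of lane below 0.03 m or distance between pot0_mid and pot1_mid below 0.05 m or distance between pot0_mid and pot2_mid below 0.05 m or distance between pot0_mid and pot3_mid below 0.05 m or distance between pot0_mid and pot4_mid below 0.05 m) and x of pot1_mid in the frame of lane between -0.008 and 0.008 m and z of pot1_mid in the frame of lane between 0.016 and 0.026 m and y of pot1_mid in the frame of lane between 0.012 and 0.205 m and (y of pot1_mid in the frame of lane below 0.03 m or distance between pot1_mid and pot0_mid below 0.05 m or distance between pot1_mid and pot2_mid below 0.05 m or distance between pot1_mid and pot3_mid below 0.05 m or distance between pot1_mid and pot4_mid below 0.05 m) and x of pot2_mid in the frame of lane between -0.008 and 0.008 m and z of pot2_mid in the frame of lane between 0.016 and 0.026 m and y of pot2_mid in the frame of lane between 0.012 and 0.205 m and (y of pot2_mid in the frame of lane below 0.03 m or distance between pot2_mid and pot0_mid below 0.05 m or distance between pot2_mid and pot1_mid below 0.05 m or distance between pot2_mid and pot3_mid below 0.05 m or distance between pot2_mid and pot4_mid below 0.05 m) and x of pot3_mid in the frame of lane between -0.008 and 0.008 m and z of pot3_mid in the frame of lane between 0.016 and 0.026 m and y of pot3_mid in the frame of lane between 0.012 and 0.205 m and (y of pot3_mid in the frame of lane below 0.03 m or distance between pot3_mid and pot0_mid below 0.05 m or distance between pot3_mid and pot1_mid below 0.05 m or distance between pot3_mid and pot2_mid below 0.05 m or distance between pot3_mid and pot4_mid below 0.05 m) and x of pot4_mid in the frame of lane between -0.008 and 0.008 m and z of pot4_mid in the frame of lane between 0.016 and 0.026 m and y of pot4_mid in the frame of lane between 0.012 and 0.205 m and (y of pot4_mid in the frame of lane below 0.03 m or distance between pot4_mid and pot0_mid below 0.05 m or distance between pot4_mid and pot1_mid below 0.05 m or distance between pot4_mid and pot2_mid below 0.05 m or distance between pot4_mid and pot3_mid below 0.05 m) and linear speed of each of pot0, pot1, pot2, pot3, pot4 below 0.03 m/s and value of joint lid below 0.05 rad and value of joint bolt above 0.005 m); the robot touches nothing.
It fails at once if the key is wrenched round (faster than 4 rad/s) (velocity of joint key above 4 rad/s or velocity of joint key below -4 rad/s).
It fails at once if the dish, pliers or organiser is moved by over 30 mm (distance of any of dish, pliers, organiser from where it was at the start of the episode above 0.03 m).
Of pot0, pot1, pot2, pot3, pot4 only 3 to 5 are there at a start; the rules pass over those that are not, and their reading is None.
At some moment in a run one of pot0, pot1, pot2, pot3, pot4 may be knocked a few centimetres aside while the robot is not near it.
Once in a run the grip may slacken for a moment while it holds something.
It also fails if it takes over 200 s, if anything falls off the work surface, if the arm or the gripper's body presses on something with over 40 N, if the wrist force passes 120 N, or if a joint passes its speed limit or range.

### The arm

A 7-joint arm with a two-finger parallel gripper is mounted at the origin on the work surface. World frame = base frame: x ahead of the robot, y to its left, z up, the work surface at z = 0. Lengths are in m, angles in rad, forces in N, time in s.
With the tool pointing down it reaches from about 0.425 to 0.95 m from the base axis. Payload 4.7 kg.
Tool frame: the origin (TCP) lies at the very end of the fingers, on their centre line; the grasp point (between the pads) lies 19 mm behind it; x points along the fingers, z is the direction in which the jaws open and shut, and the axes are right-handed (so a half turn about x gives the same grasp; the last joint's range is limited). The gripper opens to 85 mm and grips with 20 to 120 N. Pads are 22 mm wide; open, the fingers measure 114 mm over their backs; the gripper's body (76 mm by 85 mm) begins 54 mm behind the grasp point. The pads swing forward as they close: fully open they stand 13 mm farther back than shut.
Start: joints at [1.269, 0.469, -0.049, 1.532, 0.024, 1.141, -0.082], TCP at [0.182, -0.65, 0.207] pointing down, gripper open.
Joint ranges: [-2.59, 2.59], [-0.33, 1.99], [-1.39, 1.29], [0.1, 2.45], [-1.04, 4.18], [0.21, 1.99], [-2.66, 2.66]. Speed limits (rad/s): [2.57, 2.57, 3.14, 3.14, 3.14, 3.14, 3.14].

### API

Orientations are given as a unit quaternion [w, x, y, z].
In Python, from bench import get_state, grab_frame, hand_in gives the robot as it stands.
- The arm moves only by the tool servo_tool, never from a script. Its argument "motion" is text: rows parted by semicolons, each of 7 numbers parted by spaces: the shift along the world's x, y, z normalised to -1 to 1, where 1 is 0.8 m, then the turn, a rotation vector about the world's x, y, z normalised to -1 to 1, where 1 is 180 degrees, then the finger opening in mm, from 0 to 85.4. A call has 1 to 5 rows; each row is the pose to reach, as a shift and turn from the pose measured when the call began, turning the shorter way round; what a row does not reach only later rows make up. A row lasts 1/8 s, in which the tool goes at most 62.5 mm and 10.7 degrees, less where a joint would pass 70% of its speed; a pose out of reach is approached as far as the arm can. A call with a number of a shift or a turn outside -1 to 1 is refused whole. A call with a gripper value outside its range is refused whole. The fingers move at their own pace and stop on an object; "squeeze" is the grip in N (left out, the last holds). Time passes only in rows, so rows that repeat a pose let the fingers close. It gives the time, the measured TCP pose, the force and the opening at its end, in the units of the state.
- get_state(): the state, without advancing time (a new reading comes with each control period).
- grab_frame(name): name is "scene" or "top" or "wrist"; returns a dict with "img" (400x640x3 uint8, red, green, blue), "z_map" (400x640 float32, m along the optical axis (not along the pixel's ray), 0 where there is no reading), "mtx" (3x3 intrinsics, pixels), "R" (3x3) and "t" (3): a world point X has camera coordinates R X + t. Camera axes: x right, y down, z forward; pixel columns grow to the right and rows downward; lengths in m; the calibration is good to about 2 mm. A picture is of the moment at which its call begins.
- hand_in(): hands the job in, once; it reports no verdict.
The state is a dict: "time_s": time; "joint_pos": joint angles; "qvel": joint speeds; "tau": joint torques, N m; "tcp_pos": TCP position; "eef_rot": TCP orientation; "force": force on the tool from outside, world axes, zero at the start; "ft_torque": the same for the moment, N m; "gripper_width": finger opening in m.
Only numpy, scipy, OpenCV 4.12 (cv2) and the standard library are available. Lean on these libraries where they do the work, as an engineer would, in place of code of your own. Each camera call takes 0.05 s, during which the arm holds its last target.

## Working session

There is one attempt and no reset: what is moved stays moved. The work goes in short steps, Python scripts to look and compute and a tool call to move; the robot and the scene stay as the last step left them, time stands still between calls to the robot, and variables do not carry over. Pictures are saved under pics/ and viewed, and the job is handed in when it is done.

Besides the shell and the picture viewer there is one more tool, called after "Request:" as name(argument=value, ...), one argument or row to a line, values as JSON. servo_tool: Moves the arm, as the interface text tells. Its arguments: {"type":"object","properties":{"motion":{"type":"string"},"squeeze":{"type":"number"}},"required":["motion"]}

```bash
ls; mkdir -p pics; cat > h.py <<'E'
import numpy as np, cv2
from bench import get_state, grab_frame, hand_in
from scipy.spatial.transform import Rotation as Ro
def snap(cam,name,crop=None,scale=1):
    f=grab_frame(cam); im=f["img"][:,:,::-1].copy()
    if crop: x0,y0,x1,y1=crop; im=im[y0:y1,x0:x1]
    if scale!=1: im=cv2.resize(im,None,fx=scale,fy=scale,interpolation=cv2.INTER_CUBIC)
    cv2.imwrite("pics/"+name+".png",im); np.savez("pics/"+name+".npz",**f); return f
def load(name): return dict(np.load("pics/"+name+".npz"))
def pt(f,u,v,z=None):
    K,R,t=f["mtx"],f["R"],f["t"]
    r=np.linalg.inv(K)@np.array([u,v,1.]); 
    c=-R.T@t; d=R.T@r
    if z is not None: return c+d*(z-c[2])/d[2]
    return c+d*f["z_map"][int(round(v)),int(round(u))]
def proj(f,X):
    p=f["mtx"]@(f["R"]@np.asarray(X,float)+f["t"]); return p[:2]/p[2]
def st():
    s=get_state(); print({k:np.round(v,4) for k,v in s.items()}); return s
E
python3 - <<'E'
from h import *
st()
for c in("scene","top","wrist"):
    f=snap(c,c+"0"); print(c,f["mtx"],-f["R"].T@f["t"],f["R"])
E
```

```text
pics
{'time_s': np.float64(0.0), 'joint_pos': array([ 1.2691,  0.4694, -0.0486,  1.5337,  0.0241,  1.141 , -0.0823]), 'qvel': array([-0.0008,  0.0019, -0.0007,  0.0002, -0.0024,  0.0003,  0.0011]), 'tau': array([-8.00000e-04, -5.10311e+01, -4.69000e-02, -2.37709e+01,
        1.07000e-02,  7.60000e-03, -0.00000e+00]), 'tcp_pos': array([ 0.1817, -0.6494,  0.2061]), 'eef_rot': array([ 0.5628,  0.4278,  0.5639, -0.427 ]), 'force': array([-0.4948, -0.2431, -0.7931]), 'ft_torque': array([ 0.0622, -0.0517, -0.0511]), 'gripper_width': np.float64(0.0856)}
scene [[465.41564395   0.         320.6641032 ]
 [  0.         465.41564395 197.99212811]
 [  0.           0.           1.        ]] [ 1.49315627 -0.62917223  0.94614425] [[ 0.62429091  0.78088452  0.02191419]
 [ 0.46602709 -0.34976594 -0.81270077]
 [-0.62696061  0.51757431 -0.58226904]]
top [[474.64317711   0.         324.85605501]
 [  0.         474.64317711 194.33044471]
 [  0.           0.           1.        ]] [0.318064   0.10912317 1.3293769 ] [[ 0.0224301  -0.99972586  0.00671482]
 [-0.98221072 -0.02328865 -0.18633236]
 [ 0.18643766 -0.00241591 -0.98246382]]
wrist [[279.63163223   0.         314.37408786]
 [  0.         279.63163223 196.42584965]
 [  0.           0.           1.        ]] [ 0.24982413 -0.63147015  0.37272047] [[ 0.2688076  -0.96319261 -0.00157237]
 [-0.92488081 -0.25857071  0.27881296]
 [-0.26895715 -0.07349279 -0.96034414]]
```

View pics/scene0.png

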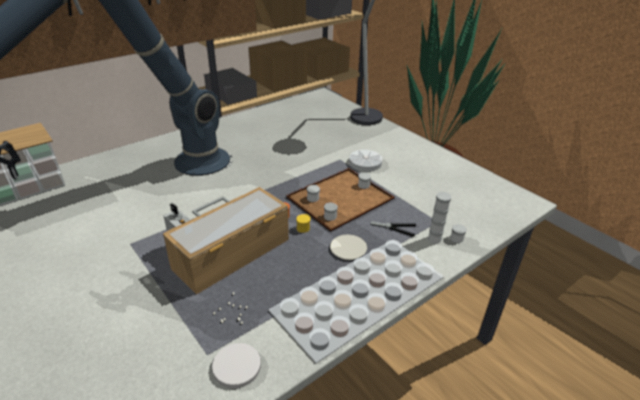

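View pics/top0.png

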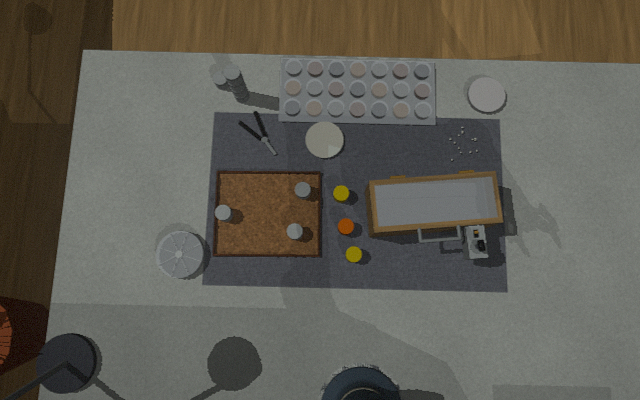

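View pics/wrist0.png

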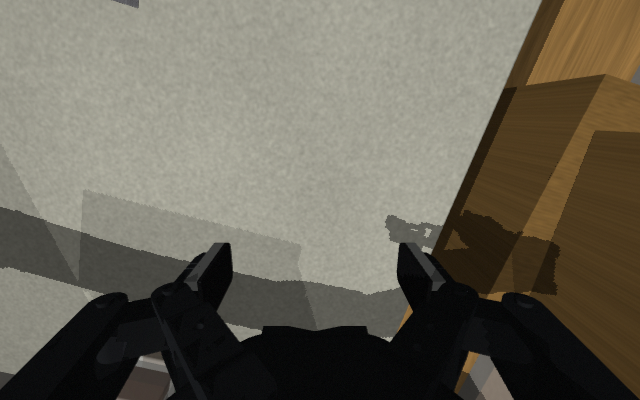

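The views show three pots in the tray, at top-view pixels (223,212), (302,189) and (294,231). Orange and yellow pots stand outside the tray. The case is at about (435,205) and the key at about (480,243). Next I enlarge the case.

```bash
python3 - <<'E'
from h import *
for n,c in(("top0",(350,160,520,275)),("scene0",(120,170,320,300))):
    f=load(n); x0,y0,x1,y1=c; im=f["img"][y0:y1,x0:x1,::-1]
    cv2.imwrite("pics/%s_c.png"%n,cv2.resize(im,None,fx=4,fy=4,interpolation=cv2.INTER_CUBIC))
f=load("top0")
for u,v in[(370,179),(499,172),(502,220),(372,232),(480,243),(440,238),(223,212),(302,189),(294,231),(341,193),(217,171),(321,171),(216,256),(321,257)]:
    print(u,v,pt(f,u,v).round(4))
E
```

```text
370 179 [ 0.6175 -0.0224  0.0028]
499 172 [ 0.6469 -0.3934  0.0035]
502 220 [ 0.4895 -0.3469  0.1312]
372 232 [ 0.4547 -0.0187  0.0997]
480 243 [ 0.427  -0.2792  0.1589]
440 238 [ 0.4398 -0.1873  0.1322]
223 212 [0.5063 0.3833 0.0433]
302 189 [0.5749 0.1693 0.0466]
294 231 [0.4588 0.1875 0.0428]
341 193 [0.5662 0.0616 0.0472]
217 171 [0.6286 0.4146 0.011 ]
321 171 [0.6373 0.1184 0.0044]
216 256 [0.3886 0.4034 0.0039]
321 257 [0.3925 0.1126 0.0035]
```

View pics/top0_c.png

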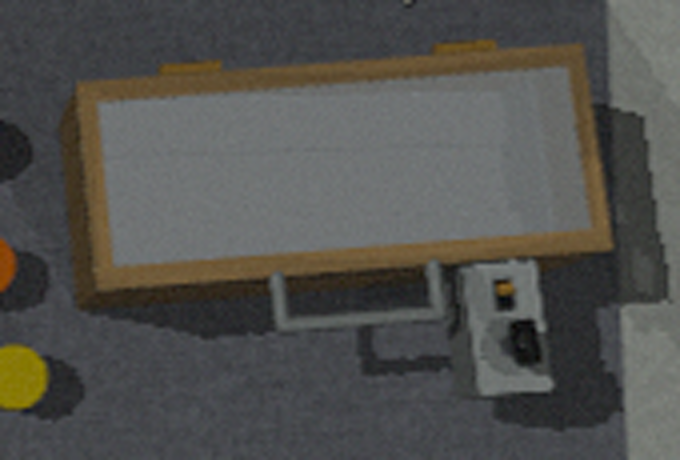

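View pics/scene0_c.png

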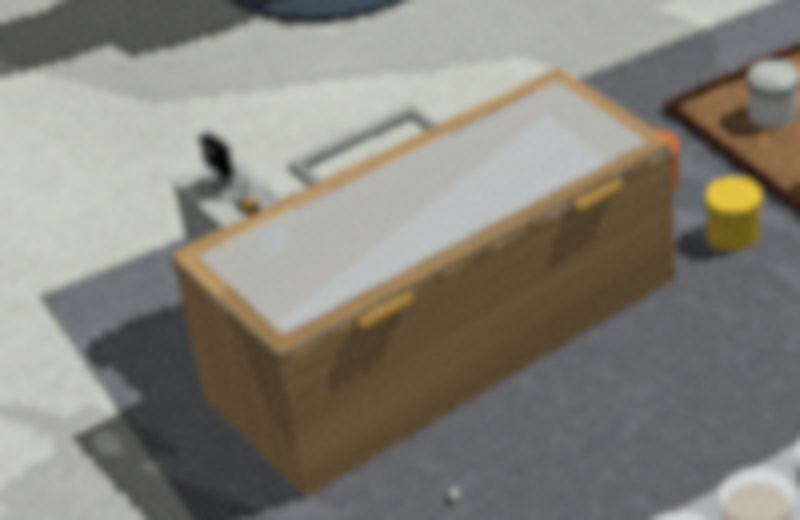

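```bash
python3 - <<'E'
from h import *
f=load("top0")
P=[pt(f,350+u/4-.4,160+v/4-.4,.133) for u,v in[(77,83),(583,45),(612,247),(98,290)]]
for p in P: print(p.round(4))
print([np.linalg.norm(P[i]-P[(i+1)%4]).round(4) for i in range(4)], 'yaw',[np.arctan2(*(a-b)[[1,0]]).round(4)+d for a,b,d in((P[0],P[1],-np.pi/2),(P[3],P[2],-np.pi/2),(P[0],P[3],0),(P[1],P[2],0))],np.mean(P,0))
for u,v in[(380,200),(430,200),(375,190),(498,200),(440,176),(440,226),(430,240),(445,240),(480,243),(481,240),(476,233)]:print(u,v,pt(f,u,v).round(4))
print('handle',pt(f,350+283/4,160+325/4,.133),pt(f,350+440/4,160+313/4,.133))
g=load("scene0")
for a in((212,150),(215,160),(225,165),(203,140)):
  print(pt(g,120+a[0]/4,170+a[1]/4).round(4))
# key points cloud: dark and z>.13 in region
for n,h in(("top0",f),("scene0",g)):
  vv,uu=np.mgrid[0:400,0:640]
  r=np.linalg.inv(h["mtx"])@np.stack([uu.ravel(),vv.ravel(),np.ones(uu.size)])
  X=(h["R"].T@(r*h["z_map"].ravel()-h["t"][:,None])).T
  m=(X[:,2]>.137)&(X[:,2]<.17)&(np.abs(X[:,0]-.43)<.06)&(np.abs(X[:,1]+.28)<.06)&(h["img"].reshape(-1,3).max(1)<60)
  Q=X[m];print(n,len(Q),Q.mean(0),Q.min(0),Q.max(0)); 
  w,V=np.linalg.eigh(np.cov(Q[:,:2].T));print(w**.5,V[:,1])
  print(Q.round(3))
E
```

```text
[ 0.5845 -0.0065  0.133 ]
[ 0.6176 -0.335   0.133 ]
[ 0.4859 -0.3476  0.133 ]
[ 0.4508 -0.0205  0.133 ]
[np.float64(0.3301), np.float64(0.1324), np.float64(0.3289), np.float64(0.1344)] yaw [np.float64(0.10050367320510345), np.float64(0.10660367320510344), np.float64(0.1042), np.float64(0.0953)] [ 0.53470779 -0.17739632  0.133     ]
380 200 [ 0.5331 -0.035   0.1363]
430 200 [ 0.5365 -0.1634  0.1339]
375 190 [ 0.5599 -0.0227  0.1308]
498 200 [ 0.5405 -0.3377  0.1347]
440 176 [ 0.601  -0.1913  0.1306]
440 226 [ 0.4699 -0.1871  0.1356]
430 240 [ 0.4342 -0.1618  0.1325]
445 240 [ 0.4348 -0.199   0.1353]
480 243 [ 0.427  -0.2792  0.1589]
481 240 [ 0.4346 -0.2822  0.1581]
476 233 [ 0.4547 -0.2792  0.1314]
handle [ 0.43042772 -0.13828078  0.133     ] [ 0.44029051 -0.23765841  0.133     ]
[ 0.4291 -0.2864  0.1557]
[ 0.4302 -0.2861  0.1474]
[ 0.4377 -0.2824  0.1459]
[ 0.4205 -0.2885  0.1602]
top0 77 [ 0.421963   -0.28089406  0.1575246 ] [ 0.40878398 -0.28773083  0.13784117] [ 0.43600678 -0.27541668  0.16898002]
[0.00303269 0.00770293] [-0.98856509 -0.1507948 ]
[[ 0.436 -0.28   0.142]
 [ 0.434 
[... 2202 characters left out ...]
58]
 [ 0.434 -0.288  0.161]
 [ 0.438 -0.286  0.163]
 [ 0.437 -0.283  0.161]
 [ 0.422 -0.287  0.15 ]
 [ 0.43  -0.287  0.155]
 [ 0.434 -0.286  0.157]
 [ 0.436 -0.283  0.156]
 [ 0.438 -0.281  0.157]
 [ 0.421 -0.287  0.146]
 [ 0.426 -0.286  0.149]
 [ 0.435 -0.286  0.154]
 [ 0.436 -0.284  0.153]
 [ 0.435 -0.281  0.152]
 [ 0.421 -0.288  0.143]
 [ 0.425 -0.286  0.144]
 [ 0.431 -0.286  0.147]
 [ 0.435 -0.284  0.149]
 [ 0.436 -0.282  0.149]
 [ 0.429 -0.288  0.144]
 [ 0.431 -0.286  0.144]
 [ 0.436 -0.285  0.147]
 [ 0.437 -0.283  0.146]
 [ 0.431 -0.287  0.141]
 [ 0.437 -0.286  0.145]
 [ 0.439 -0.284  0.145]
 [ 0.437 -0.28   0.142]
 [ 0.433 -0.285  0.138]
 [ 0.436 -0.284  0.139]
 [ 0.436 -0.281  0.138]]
```

```bash
cat >> h.py <<'E'
def Rst(s=None):
    s=s or get_state(); q=s["eef_rot"]; return Ro.from_quat([q[1],q[2],q[3],q[0]]), s["tcp_pos"]
def Rgoal(jaw):  # tool down, jaw angle (rad) of tool z in world; 
    z=np.array([np.cos(jaw),np.sin(jaw),0]); x=np.array([0,0,-1.]); y=np.cross(z,x); return Ro.from_matrix(np.stack([x,y,z],1))
def plan(p,jaw=None,R=None):
    R0,p0=Rst(); 
    d=(np.asarray(p)-p0)/.8
    if R is None:
        c=[Rgoal(jaw),Rgoal(jaw+np.pi)]
        rv=[(r*R0.inv()).as_rotvec() for r in c]
        print("alts",[(v/np.pi).round(4) for v in rv]); rv=min(rv,key=np.linalg.norm)
    else: rv=(R*R0.inv()).as_rotvec()
    print("ROW",d.round(4),(rv/np.pi).round(4),"dist mm",np.linalg.norm(p-p0).round(4)*1e3,"deg",np.degrees(np.linalg.norm(rv)).round(1))
E
python3 - <<'E'
from h import *
R,p=Rst();print(R.as_matrix().round(3)); f=load("wrist0"); c=-f["R"].T@f["t"]; print("cam in tool",R.inv().apply(c-p)); print((R.inv().as_matrix()@f["R"].T).round(3))
plan(np.array([.423,-.283,.22]),.15+np.pi/2)
E
```

```text
[[-0.     0.963  0.27 ]
 [ 0.001  0.27  -0.963]
 [-1.    -0.    -0.002]]
cam in tool [-0.16644683  0.07038467  0.00065088]
[[ 0.    -0.279  0.96 ]
 [-0.001 -0.96  -0.279]
 [ 1.    -0.001 -0.   ]]
alts [array([ 2.000e-04, -7.000e-04,  9.609e-01]), array([-0.0005, -0.0001, -0.0391])]
ROW [0.3015 0.4582 0.0172] [-0.0005 -0.0001 -0.0391] dist mm 439.0 deg 7.0
```

Request:
servo_tool(
  motion="0.06 0.092 0.02 0 0 -0.01 60; 0.12 0.184 0.02 0 0 -0.02 40; 0.18 0.275 0.02 0 0 -0.03 30; 0.24 0.366 0.02 0 0 -0.039 30; 0.30 0.456 0.02 0 0 -0.039 30",
  squeeze=25,
)

```text
time_s: 0.78
tcp_pos: [0.3533, -0.3875, 0.2218]
eef_rot: [0.536, 0.461, 0.536, -0.461]
force: [1.7, -0.4, -0.3]
gripper_width: 0.0298
```

Request:
servo_tool(
  motion="0 0 0 0 0 0 30; 0 0 0 0 0 0 30; 0 0 0 0 0 0 30; 0 0 0 0 0 0 30",
)

```text
time_s: 1.27
tcp_pos: [0.3523, -0.3887, 0.2216]
eef_rot: [0.535, 0.462, 0.536, -0.462]
force: [0.4, -1.4, -0.4]
gripper_width: 0.0298
```

```bash
python3 - <<'E'
from h import *
st(); f=snap("wrist","w1"); plan(np.array([.423,-.283,.22]),.15+np.pi/2)
print(proj(f,[.423,-.283,.163]))
E
```

```text
{'time_s': np.float64(1.275), 'joint_pos': array([ 0.8876,  0.2178, -0.1565,  1.8624,  0.0378,  1.0656, -0.7072]), 'qvel': array([-0.0039, -0.0017, -0.0065,  0.002 ,  0.0002,  0.0022, -0.001 ]), 'tau': array([-1.03100e-01, -3.58139e+01, -6.28300e-01, -2.28821e+01,
        6.20000e-03,  5.80000e-03,  1.50000e-03]), 'tcp_pos': array([ 0.3523, -0.3887,  0.2216]), 'eef_rot': array([ 0.535 ,  0.4621,  0.5359, -0.4616]), 'force': array([ 0.3503, -1.4168, -0.4001]), 'ft_torque': array([-0.0392, -0.0135, -0.0122]), 'gripper_width': np.float64(0.0298)}
alts [array([-2.000e-04,  7.000e-04, -9.993e-01]), array([-0.0005, -0.0002,  0.0007])]
ROW [ 0.0881  0.1318 -0.002 ] [-0.0005 -0.0002  0.0007] dist mm 126.8 deg 0.2
[189.36411974  94.90165639]
```

View pics/w1.png

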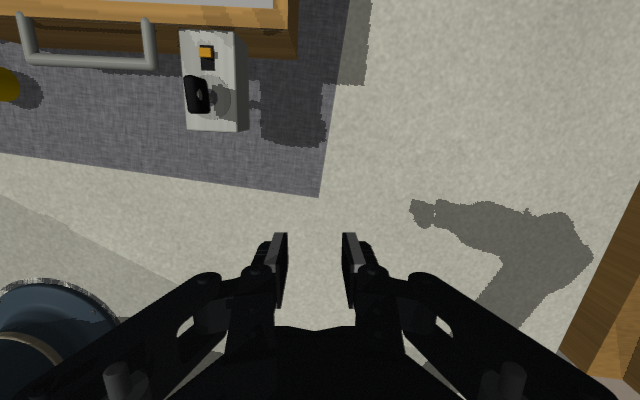

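The key head is at (197,94) and the brass tab at (206,52) in the wrist view. The key is close to where I predicted it. I move above it.

Request:
servo_tool(
  motion="0.03 0.045 0 0 0 0 30; 0.06 0.09 0 0 0 0 30; 0.088 0.132 0 0 0 0 30; 0.088 0.132 0 0 0 0 30",
)

```text
time_s: 1.82
tcp_pos: [0.4247, -0.2802, 0.2217]
eef_rot: [0.536, 0.461, 0.537, -0.459]
force: [-0.3, 0.1, -0.0]
gripper_width: 0.0298
```

```bash
python3 - <<'E'
from h import *
f=snap("wrist","w2"); plan(np.array([.423,-.283,.134]),.15+np.pi/2)
print(proj(f,[.423,-.283,.163]), pt(f,*proj(f,[.423,-.283,.163])))
E
```

```text
alts [array([-3.e-04,  7.e-04, -1.e+00]), array([-0.0005, -0.0002,  0.    ])]
ROW [-0.0005 -0.0009 -0.1095] [-0.0005 -0.0002  0.    ] dist mm 87.6 deg 0.1
[316.67066264 204.75292685] [ 0.42302449 -0.28299572  0.16307722]
```

View pics/w2.png

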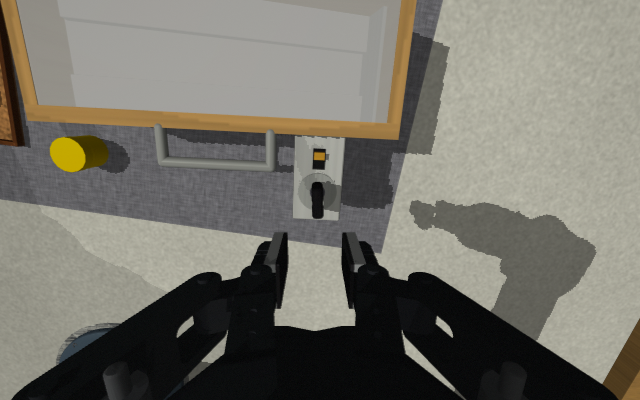

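The key plate sits at (318,200), centred between the fingers and aligned with them. I descend.

Request:
servo_tool(
  motion="0 0 -0.04 0 0 0 30; 0 0 -0.08 0 0 0 30; 0 -0.001 -0.109 0 0 0 30; 0 -0.001 -0.109 0 0 0 30",
)

```text
time_s: 2.38
tcp_pos: [0.4212, -0.2841, 0.1328]
eef_rot: [0.533, 0.462, 0.537, -0.462]
force: [0.1, 0.0, 1.1]
gripper_width: 0.0298
```

```bash
python3 - <<'E'
from h import *
st();f=snap("wrist","w3")
E
```

```text
{'time_s': np.float64(2.375), 'joint_pos': array([ 0.705 ,  0.2975, -0.2332,  1.9907,  0.088 ,  0.8683, -0.9993]), 'qvel': array([-0.0037, -0.0321, -0.0103, -0.0402, -0.0039,  0.0111,  0.0012]), 'tau': array([-1.44000e-01, -3.59206e+01, -1.31180e+00, -1.92325e+01,
        2.16000e-02, -7.88000e-02, -1.52000e-02]), 'tcp_pos': array([ 0.4212, -0.2841,  0.1328]), 'eef_rot': array([ 0.5335,  0.4617,  0.5373, -0.4621]), 'force': array([0.0558, 0.0235, 1.0958]), 'ft_torque': array([-0.0296, -0.0049, -0.0218]), 'gripper_width': np.float64(0.0298)}
```

View pics/w3.png

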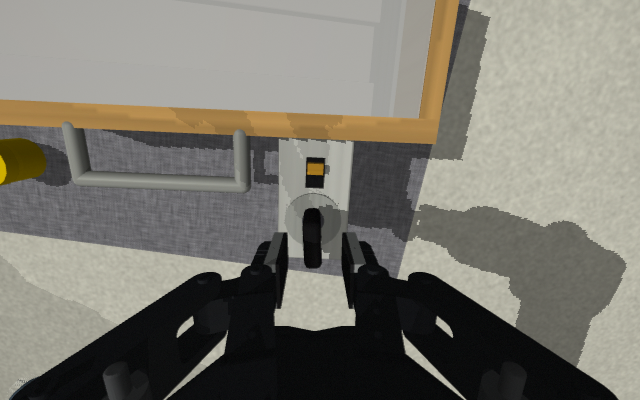

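```bash
python3 - <<'E'
from h import *
f=load("w3")
print("axis from disc",pt(f,313,217,.124), pt(f,313,217))
print("key top ends",pt(f,312,212,.163),pt(f,312,262,.163),[pt(f,312,v).round(4) for v in range(208,270,6)])
print("tab",pt(f,315,169),proj(f,[.4212,-.2841,.152]))
E
```

```text
axis from disc [ 0.42641586 -0.28304002  0.124     ] [ 0.43758221 -0.28165833  0.15389808]
key top ends [ 0.44362499 -0.28033036  0.163     ] [ 0.4150432  -0.28447484  0.163     ] [array([ 0.4377, -0.2809,  0.139 ]), array([ 0.4376, -0.281 ,  0.1494]), array([ 0.4377, -0.2811,  0.1589]), array([ 0.436 , -0.2814,  0.1631]), array([ 0.4328, -0.2819,  0.1635]), array([ 0.4289, -0.2825,  0.1625]), array([ 0.4261, -0.2829,  0.1639]), array([ 0.4225, -0.2834,  0.1637]), array([ 0.4183, -0.284 ,  0.1624]), array([ 0.4149, -0.2845,  0.1627]), array([ 0.4106, -0.2851,  0.1616])]
tab [ 0.45934545 -0.2795168   0.1273632 ] [313.11172147 242.80001057]
```

Request:
servo_tool(
  motion="0.004 0.001 0.001 0 0 0 30; 0.004 0.001 0.001 0 0 0 0; 0.004 0.001 0.001 0 0 0 0; 0.004 0.001 0.001 0 0 0 0; 0.004 0.001 0.001 0 0 0 0",
  squeeze=25,
)

```text
time_s: 3.05
tcp_pos: [0.4263, -0.2821, 0.1362]
eef_rot: [0.535, 0.462, 0.537, -0.461]
force: [-0.2, 3.8, 6.0]
gripper_width: 0.0089
```

```bash
python3 - <<'E'
from h import *
st()
E
```

```text
{'time_s': np.float64(3.05), 'joint_pos': array([ 0.7002,  0.2967, -0.2363,  1.9826,  0.0866,  0.874 , -1.0043]), 'qvel': array([ 0.0003, -0.002 ,  0.0006, -0.0007,  0.0001, -0.0003,  0.0002]), 'tau': array([ 1.42890e+00, -3.47150e+01,  3.21400e-01, -1.97906e+01,
        7.80100e-01, -7.56600e-01,  6.10000e-03]), 'tcp_pos': array([ 0.4263, -0.2821,  0.1362]), 'eef_rot': array([ 0.5348,  0.4621,  0.5366, -0.461 ]), 'force': array([-0.2488,  3.8295,  5.9871]), 'ft_torque': array([ 0.874 ,  0.2065, -0.0237]), 'gripper_width': np.float64(0.0089)}
```

Request:
servo_tool(
  motion="0 0 0 0 0 0.014 0; 0 0 0 0 0 0.028 0; 0 0 0 0 0 0.042 0; 0 0 0 0 0 0.056 0; 0 0 0 0 0 0.07 0",
)

```text
time_s: 3.68
tcp_pos: [0.4261, -0.2815, 0.1363]
eef_rot: [0.582, 0.4, 0.585, -0.399]
force: [-0.2, 1.1, -2.3]
gripper_width: 0.0084
```

```bash
cat > k.py <<'E'
import sys
from h import *
s=get_state();R,p=Rst(s);z=R.as_matrix()[:,2];a=np.arctan2(z[1],z[0])
print("key ang",((a-.101+np.pi/2+1.57)%np.pi-1.57).round(3),s["ft_torque"].round(3),s["force"].round(2),p.round(4))
f=snap("wrist",sys.argv[1])
print("tab y case?");
C=np.array([.5345,-.1775]);
vv,uu=np.mgrid[0:400,0:640];im=f["img"].astype(int)
m=(im[...,0]>170)&(im[...,1]>100)&(im[...,2]<70)
r=np.linalg.inv(f["mtx"])@np.stack([uu[m],vv[m],np.ones(m.sum())])
X=(f["R"].T@(r*f["z_map"][m]-f["t"][:,None])).T
d=X[:,:2]-C;c,s_=np.cos(.101),np.sin(.101);xc=d[:,0]*c+d[:,1]*s_;yc=-d[:,0]*s_+d[:,1]*c
k=(abs(xc+.09)<.02)&(abs(yc+.094)<.012);print(k.sum(),"tab case x",xc[k].mean().round(4),yc[k].mean().round(4))
E
python3 k.py k1
python3 - <<'E'
E
```

```text
key ang 0.269 [ 0.332  0.082 -0.021] [-0.17  1.06 -2.33] [ 0.4261 -0.2815  0.1363]
tab y case?
128 tab case x -0.0873 -0.0939
```

View pics/k1.png

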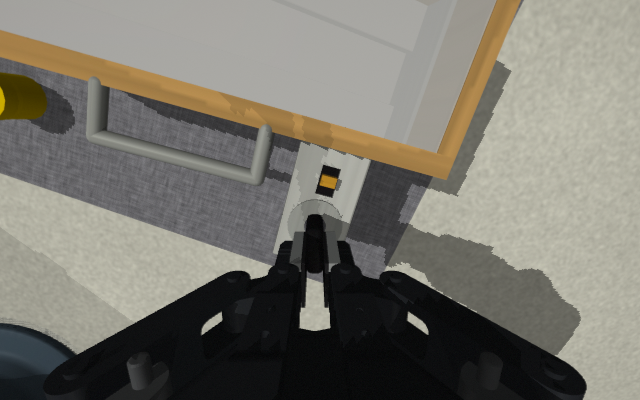

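```bash
sed -i 's/^f=snap.*/f=load(sys.argv[1]) if len(sys.argv)>2 else snap("wrist",sys.argv[1])/' k.py; for n in w2 w3 k1; do python3 k.py $n x|tail -1;done; python3 - <<'E'
from h import *
ims=[cv2.resize(load(n)["img"][130:230,260:380,::-1],None,fx=3,fy=3,interpolation=2) for n in("w3","k1")]
cv2.imwrite("pics/cmp1.png",np.hstack(ims))
E
```

```text
17 tab case x -0.0858 -0.0929
3 tab case x -0.0875 -0.0899
128 tab case x -0.0873 -0.0939
```

View pics/cmp1.png

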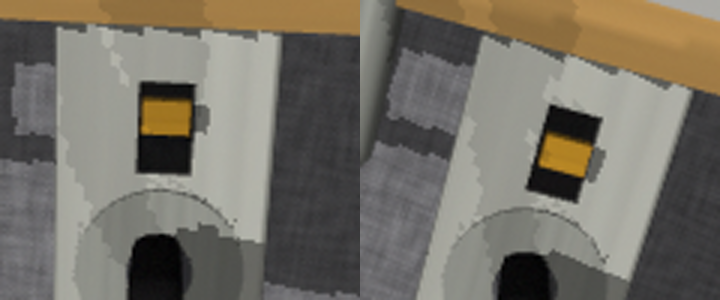

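```bash
cat > tab.py <<'E'
import sys
from h import *
for n in sys.argv[1:]:
    f=load(n); vv,uu=np.mgrid[0:400,0:640];im=f["img"].astype(int)
    hsv=cv2.cvtColor(f["img"],cv2.COLOR_RGB2HSV).astype(int)
    def geo(m,z):
        P=np.array([pt(f,u,v,z) for u,v in zip(uu[m],vv[m])])[:,:2]-[.5345,-.1775]
        c,s=np.cos(.101),np.sin(.101);return P[:,0]*c+P[:,1]*s,-P[:,0]*s+P[:,1]*c
    box=np.zeros((400,640),bool); u0,v0=proj(f,[.4593,-.2795,.124]).astype(int); box[v0-30:v0+30,u0-20:u0+20]=1
    x,y=geo(box&(hsv[...,0]<25)&(hsv[...,1]>150)&(hsv[...,2]>80),.127); k=(abs(y+.094)<.013)&(abs(x+.09)<.018)
    xs,ys=geo(box&(hsv[...,2]<40),.122); ks=(abs(ys+.094)<.007)&(abs(xs+.085)<.02)
    print(n,"tab",k.sum(),x[k].mean().round(4),np.percentile(x[k],[2,98]).round(4),y[k].mean().round(4),"slot",np.percentile(xs[ks],[2,98]).round(4))
E
python3 tab.py w2 w3 k1
```

```text
w2 tab 88 -0.0849 [-0.0883 -0.0815] -0.0941 slot [-0.0977 -0.0792]
w3 tab 194 -0.0848 [-0.0884 -0.0813] -0.0937 slot [-0.0975 -0.0789]
k1 tab 181 -0.0875 [-0.0911 -0.0839] -0.0938 slot [-0.0976 -0.0789]
```

```bash
python3 k.py k2; python3 tab.py k2
```

```text
key ang 0.27 [0.359 0.144 0.015] [-0.22  1.69 -0.96] [ 0.4261 -0.2815  0.1363]
tab y case?
130 tab case x -0.0881 -0.094
k2 tab 185 -0.0881 [-0.0917 -0.0844] -0.0938 slot [-0.0976 -0.0789]
```

The tab is moving towards the key, so the lock may be letting go. I hold still.

Request:
servo_tool(
  motion="0 0 0 0 0 0 0; 0 0 0 0 0 0 0; 0 0 0 0 0 0 0; 0 0 0 0 0 0 0",
)

```text
time_s: 4.28
tcp_pos: [0.4261, -0.2815, 0.1363]
eef_rot: [0.582, 0.4, 0.584, -0.399]
force: [-1.1, 0.4, -1.1]
gripper_width: 0.0088
```

```bash
python3 k.py k3; python3 tab.py k3
```

```text
key ang 0.268 [0.256 0.043 0.076] [-1.06  0.37 -1.14] [ 0.4261 -0.2815  0.1363]
tab y case?
133 tab case x -0.0886 -0.094
k3 tab 185 -0.0885 [-0.0921 -0.0849] -0.0938 slot [-0.0976 -0.0789]
```

Request:
servo_tool(
  motion="0 0 0 0 0 0.008 0; 0 0 0 0 0 0.016 0; 0 0 0 0 0 0.016 0; 0 0 0 0 0 0.016 0",
)

```text
time_s: 4.82
tcp_pos: [0.426, -0.2814, 0.1363]
eef_rot: [0.592, 0.386, 0.594, -0.385]
force: [-0.6, 2.4, -1.2]
gripper_width: 0.0088
```

```bash
python3 k.py k4; python3 tab.py k4
```

```text
key ang 0.318 [ 0.36   0.099 -0.009] [-0.62  2.41 -1.19] [ 0.426  -0.2814  0.1363]
tab y case?
132 tab case x -0.0908 -0.094
k4 tab 181 -0.0907 [-0.0943 -0.0871] -0.0937 slot [-0.0976 -0.0789]
```

Request:
servo_tool(
  motion="0 0 0 0 0 0.008 0; 0 0 0 0 0 0.016 0; 0 0 0 0 0 0.016 0; 0 0 0 0 0 0.016 0",
)

```text
time_s: 5.38
tcp_pos: [0.426, -0.2813, 0.1363]
eef_rot: [0.601, 0.371, 0.604, -0.37]
force: [-0.7, 2.1, -0.8]
gripper_width: 0.0082
```

```bash
python3 k.py k5; python3 tab.py k5
```

```text
key ang 0.368 [ 0.415  0.114 -0.046] [-0.75  2.1  -0.84] [ 0.426  -0.2813  0.1363]
tab y case?
132 tab case x -0.0913 -0.0939
k5 tab 177 -0.0912 [-0.0947 -0.0876] -0.0937 slot [-0.0976 -0.0789]
```

Request:
servo_tool(
  motion="0 0 0 0 0 0.008 0; 0 0 0 0 0 0.012 0; 0 0 0 0 0 0.012 0; 0 0 0 0 0 0.012 0",
)

```text
time_s: 5.92
tcp_pos: [0.426, -0.2812, 0.1363]
eef_rot: [0.608, 0.359, 0.611, -0.358]
force: [0.1, 1.1, -1.0]
gripper_width: 0.0083
```

```bash
python3 k.py k6; python3 tab.py k6
```

```text
key ang 0.406 [ 0.51   0.152 -0.128] [ 0.09  1.09 -1.04] [ 0.426  -0.2812  0.1363]
tab y case?
137 tab case x -0.0911 -0.0938
k6 tab 177 -0.0911 [-0.0947 -0.0876] -0.0937 slot [-0.0976 -0.0789]
```

View pics/k6.png

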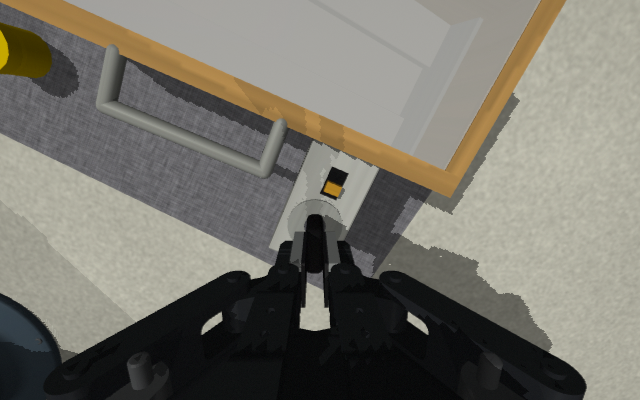

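The resisting torque rose to 0.13 N m and the tab sits 6.3 mm closer to the key, at the near end of its slot. The lock has let go. I back off the twist, release and rise.

Request:
servo_tool(
  motion="0 0 0 0 0 -0.012 0; 0 0 0 0 0 -0.014 16; 0 0 0 0 0 -0.014 30; 0 0 0 0 0 -0.014 30; 0 0 0.03 0 0 -0.014 30",
)

```text
time_s: 6.6
tcp_pos: [0.4248, -0.2808, 0.1592]
eef_rot: [0.599, 0.373, 0.604, -0.371]
force: [0.2, -0.6, 0.8]
gripper_width: 0.0299
```

```bash
python3 k.py k7; python3 tab.py k7; python3 - <<'E'
from h import *
plan(np.array([.4354,-.188,.22]),.101)
plan(np.array([.4354,-.188,.22]),.101+np.pi)
E
```

```text
key ang 0.362 [-0.031  0.024 -0.015] [ 0.2  -0.61  0.84] [ 0.4248 -0.2808  0.1592]
tab y case?
88 tab case x -0.0913 -0.0937
k7 tab 145 -0.0913 [-0.0949 -0.0877] -0.0939 slot [-0.0978 -0.079 ]
alts [array([-0.0005, -0.    ,  0.3848]), array([-0.000e+00,  5.000e-04, -6.152e-01])]
ROW [0.0099 0.1177 0.0709] [-0.0005 -0.      0.3848] dist mm 110.2 deg 69.3
alts [array([-0.000e+00,  5.000e-04, -6.152e-01]), array([-0.0005, -0.    ,  0.3848])]
ROW [0.0099 0.1177 0.0709] [-0.0005 -0.      0.3848] dist mm 110.2 deg 69.3
```

Request:
servo_tool(
  motion="0 0.01 0.05 0 0 0.055 25; 0.002 0.04 0.07 0 0 0.11 20; 0.005 0.08 0.07 0 0 0.165 20; 0.01 0.118 0.07 0 0 0.22 20; 0.01 0.118 0.07 0 0 0.275 20",
)

```text
time_s: 7.28
tcp_pos: [0.4361, -0.1853, 0.2196]
eef_rot: [0.702, 0.083, 0.702, -0.082]
force: [0.5, -0.4, 0.7]
gripper_width: 0.0199
```

```bash
python3 - <<'E'
from h import *
print(get_state()["joint_pos"].round(3))
plan(np.array([.4354,-.188,.20]),.101)
E
```

```text
[ 0.754  0.16  -0.49   1.955  0.085  1.046 -0.006]
alts [array([-0.0004,  0.0002,  0.1065]), array([ 2.000e-04,  6.000e-04, -8.935e-01])]
ROW [-0.0009 -0.0034 -0.0245] [-0.0004  0.0002  0.1065] dist mm 19.8 deg 19.2
```

Request:
servo_tool(
  motion="0 -0.003 -0.01 0 0 0.055 20; -0.001 -0.003 -0.024 0 0 0.106 20; -0.001 -0.003 -0.024 0 0 0.106 20",
)

```text
time_s: 7.65
tcp_pos: [0.4348, -0.1877, 0.1998]
eef_rot: [0.706, -0.034, 0.707, 0.035]
force: [-0.3, 0.2, 0.1]
gripper_width: 0.0199
```

```bash
python3 - <<'E'
from h import *
st();f=snap("wrist","w8"); plan(np.array([.4354,-.188,.111]),.101)
print(proj(f,[.4354,-.188,.135]),proj(f,get_state()["tcp_pos"]-[0,0,.065]))
E
```

```text
{'time_s': np.float64(7.65), 'joint_pos': array([ 0.7858,  0.1869, -0.5248,  1.9787,  0.1086,  1.0046,  0.3074]), 'qvel': array([-0.0065, -0.013 ,  0.0094, -0.0196, -0.0057,  0.007 , -0.0374]), 'tau': array([ 1.80000e-02, -2.99514e+01, -2.17080e+00, -2.17105e+01,
        2.49000e-02, -4.20000e-02,  3.01000e-01]), 'tcp_pos': array([ 0.4348, -0.1877,  0.1998]), 'eef_rot': array([ 0.706 , -0.0338,  0.7065,  0.0351]), 'force': array([-0.2591,  0.1619,  0.1415]), 'ft_torque': array([ 0.0027,  0.0308, -0.0016]), 'gripper_width': np.float64(0.0199)}
alts [array([-0.0005,  0.0001,  0.0014]), array([ 1.000e-04,  7.000e-04, -9.986e-01])]
ROW [ 0.0002 -0.0002 -0.1116] [-0.0005  0.0001  0.0014] dist mm 89.30000000000001 deg 0.3
[315.38683282 200.15383106] [315.23740111 200.02068767]
```

View pics/w8.png

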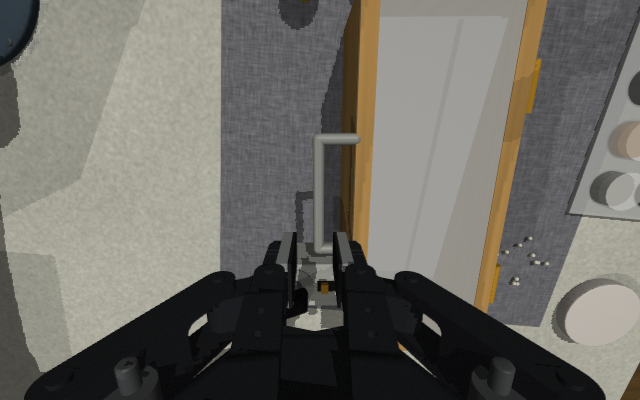

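```bash
python3 - <<'E'
from h import *
f=load("w8")
for v in(150,170,190,210,230):
    row=[pt(f,u,v) for u in range(308,334)]
    k=[p for p in row if p[2]>.11]
    print(v,len(k),np.mean(k,0).round(4), k[0].round(4),k[-1].round(4))
print(pt(f,338,138,.133),pt(f,338,247,.133), pt(f,370,190))
E
```

```text
150 12 [ 0.4338 -0.1451  0.1327] [ 0.4293 -0.1459  0.1299] [ 0.4385 -0.145   0.1297]
170 12 [ 0.4355 -0.1619  0.1328] [ 0.4309 -0.1627  0.1306] [ 0.4403 -0.162   0.1294]
190 11 [ 0.4368 -0.1793  0.133 ] [ 0.4326 -0.1805  0.13  ] [ 0.4412 -0.1791  0.132 ]
210 11 [ 0.4386 -0.1975  0.1328] [ 0.4343 -0.1987  0.1305] [ 0.443 -0.197  0.133]
230 12 [ 0.4395 -0.2083  0.152 ] [ 0.4279 -0.1183  0.3665] [ 0.4452 -0.2171  0.1301]
[ 0.44871635 -0.13385051  0.133     ] [ 0.46047225 -0.23124259  0.133     ] [ 0.48175461 -0.17521533  0.1318188 ]
```

Request:
servo_tool(
  motion="0.0035 0.002 -0.03 0 0 0 20; 0.0035 0.002 -0.07 0 0 0 20; 0.0035 0.002 -0.11 0 0 0 20; 0.0035 0.002 -0.11 0 0 0 20",
)

```text
time_s: 8.2
tcp_pos: [0.4368, -0.1858, 0.111]
eef_rot: [0.705, -0.032, 0.707, 0.035]
force: [-0.4, 0.5, 0.2]
gripper_width: 0.02
```

Request:
servo_tool(
  motion="0 0 0 0 0 0 0; 0 0 0 0 0 0 0; 0 0 0 0 0 0 0",
  squeeze=40,
)

```text
time_s: 8.57
tcp_pos: [0.4374, -0.1861, 0.112]
eef_rot: [0.706, -0.033, 0.707, 0.034]
force: [-0.8, -0.1, -0.1]
gripper_width: -0.0002
```

```bash
cat > lid.py <<'E'
from h import *
s=get_state(); print(s["time_s"],s["tcp_pos"].round(4),s["force"].round(1),s["gripper_width"].round(4)); p=s["tcp_pos"]
ex=np.array([np.cos(.1),np.sin(.1),0]); H=np.array([.6024,-.1684,.130])
h=p+[0,0,.019]-H; th=np.arctan2(h[2],-h@ex); r=np.hypot(h[2],h@ex); print("theta",th.round(3),"r",r.round(4))
import sys
tgt=[float(a) for a in sys.argv[1:]]
for t in tgt:
    g=H-[0,0,.019]+.166*(-np.cos(t)*ex+np.array([0,0,np.sin(t)])); print(t,((g-p)/.8).round(4))
E
python3 lid.py .2 .4 .6 .8 1.0
```

```text
Traceback (most recent call last):
  File "lid.py", line 2, in <module>
    s=get_state(); print(s["time_s"],s["tcp_pos"].round(4),s["force"].round(1),s["gripper_width"].round(4)); p=s["tcp_pos"]
                                                                               ^^^^^^^^^^^^^^^^^^^^^^^^
AttributeError: 'float' object has no attribute 'round'
```

```bash
sed -i 's/s\["gripper_width"\].round(4)/round(float(s["gripper_width"]),4)/' lid.py; python3 - <<'E'
from h import *
f=snap("wrist","w9");g=snap("scene","s9",(120,130,320,290),4)
for v in(120,150,170,190,210):
    k=[p for p in (pt(f,u,v) for u in range(290,340)) if p[2]>.1]
    if k: print(v,len(k),np.mean(k,0).round(4))
E
```

```text
150 33 [ 0.4367 -0.1333  0.1328]
170 19 [ 0.4336 -0.1441  0.1327]
190 18 [ 0.4343 -0.1551  0.1326]
210 17 [ 0.4357 -0.1663  0.1329]
```

View pics/w9.png

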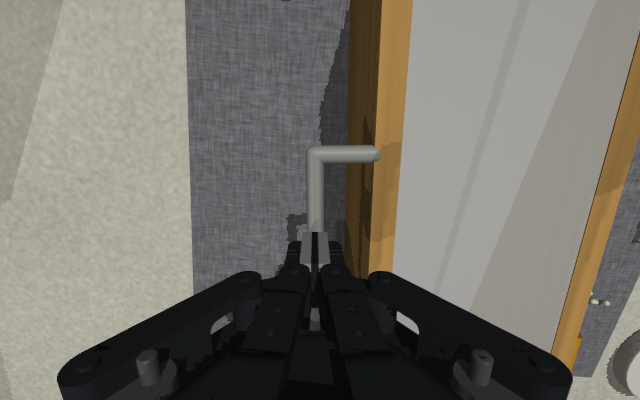

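View pics/s9.png

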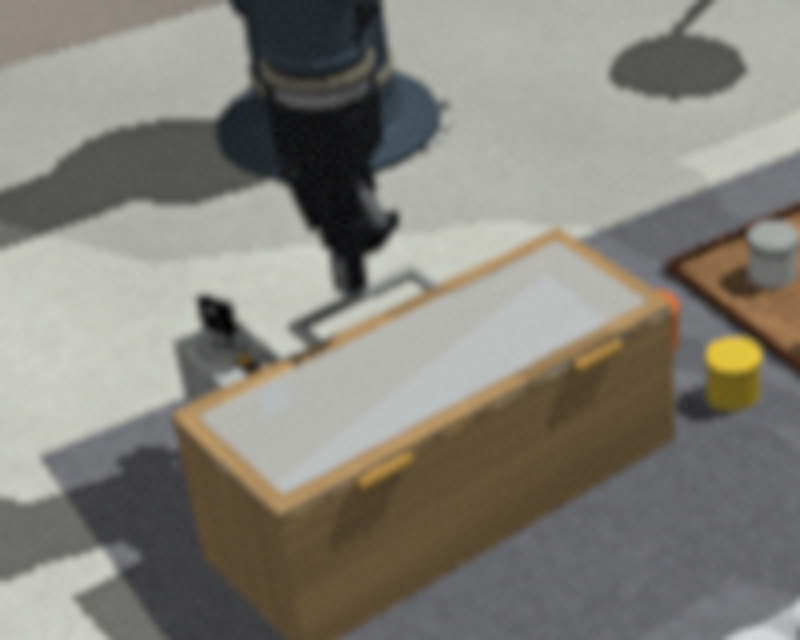

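```bash
python3 - <<'E'
from h import *
f=load("w9"); cv2.imwrite("pics/w9c.png",cv2.resize(f["img"][130:340,250:390,::-1],None,fx=4,fy=4)[:600,:560][:,:]) if 0 else cv2.imwrite("pics/w9c.png",cv2.resize(f["img"][130:280,250:390,::-1],None,fx=4,fy=4))
st()
E
```

```text
{'time_s': np.float64(8.675), 'joint_pos': array([ 0.7396,  0.3073, -0.5025,  2.0707,  0.1994,  0.8126,  0.2131]), 'qvel': array([ 0.0009,  0.0058,  0.0012,  0.0048,  0.0011, -0.0006,  0.0009]), 'tau': array([-5.80000e-03, -3.41958e+01, -3.04870e+00, -1.86200e+01,
        2.50000e-03,  8.30000e-03, -6.00000e-04]), 'tcp_pos': array([ 0.4371, -0.186 ,  0.1116]), 'eef_rot': array([ 0.7055, -0.0325,  0.7071,  0.0344]), 'force': array([-0.5089, -0.3866, -0.3685]), 'ft_torque': array([-0.0046,  0.0173, -0.0029]), 'gripper_width': np.float64(0.0001)}
```

View pics/w9c.png

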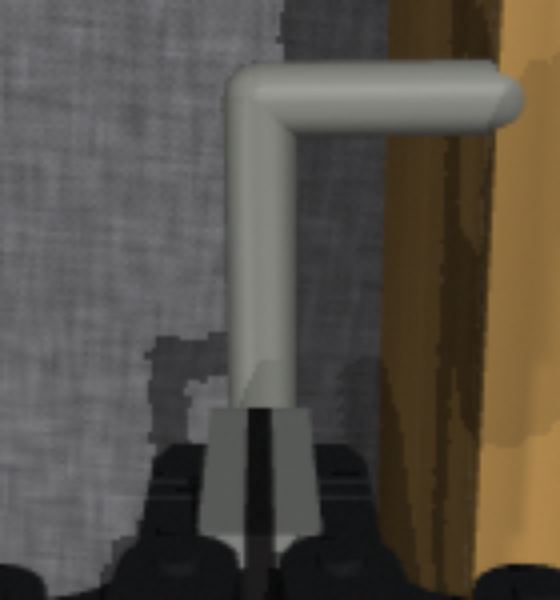

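```bash
python3 - <<'E'
from h import *
f=load("w9"); ey=np.array([-.1,.995,0]);p=np.array([.4371,-.186,.1116])
for dz in(0,.01,.019,.025,.03): print(dz,proj(f,p+ey*.011+[0,0,dz]),proj(f,p+[0,0,dz]))
for v in range(226,300,6): print(v,[pt(f,u,v).round(3) for u in(306,315,324)])
E
```

```text
0 [314.16937364 212.23351365] [314.28171399 228.40389186]
0.01 [314.13224416 217.76932993] [314.25159065 234.75368594]
0.019 [314.0949787  223.32541928] [314.2214158  241.11433768]
0.025 [314.06779071 227.37900871] [314.19943803 245.74710182]
0.03 [314.0435153  230.99834934] [314.17984104 249.87801357]
226 [array([ 0.432, -0.23 ,  0.001]), array([ 0.437, -0.175,  0.134]), array([ 0.451, -0.228,  0.001])]
232 [array([ 0.432, -0.176,  0.141]), array([ 0.437, -0.176,  0.141]), array([ 0.441, -0.176,  0.141])]
238 [array([ 0.432, -0.177,  0.148]), array([ 0.437, -0.176,  0.149]), array([ 0.441, -0.176,  0.148])]
244 [array([ 0.432, -0.176,  0.155]), array([ 0.437, -0.175,  0.156]), array([ 0.441, -0.176,  0.154])]
250 [array([ 0.432, -0.176,  0.162]), array([ 0.437, -0.176,  0.161]), array([ 0.441, -0.176,  0.161])]
256 [array([ 0.433, -0.176,  0.167]), array([ 0.437, -0.176,  0.166]), array([ 0.441, -0.176,  0.167])]
262 [array([ 0.433, -0.176,  0.173]), array([ 0.437, -0.176,  0.173]), array([ 0.44 , -0.176,  0.172])]
268 [array([ 0.433, -0.175,  0.179]), array([ 0.437, -0.179,  0.173]), array([ 0.44 , -0.175,  0.179])]
274 [array([ 0.433, -0.175,  0.183]), array([ 0.437, -0.182,  0.173]), array([ 0.44 , -0.175,  0.183])]
280 [array([ 0.433, -0.175,  0.188]), array([ 0.437, -0.184,  0.174]), array([ 0.44 , -0.175,  0.187])]
286 [array([ 0.433, -0.176,  0.191]), array([ 0.438, -0.187,  0.174]), array([ 0.44 , -0.175,  0.192])]
292 [array([ 0.433, -0.177,  0.193]), array([ 0.438, -0.19 ,  0.173]), array([ 0.44 , -0.174,  0.195])]
298 [array([ 0.434, -0.179,  0.192]), array([ 0.438, -0.193,  0.173]), array([ 0.44 , -0.177,  0.196])]
```

```bash
python3 - <<'E'
from h import *
tc={"w9":(.4371,-.186,.1116),"k6":(.426,-.2812,.1363),"w8":(.4348,-.1877,.1998),"w1":(.3523,-.3887,.2216),"w0":None}
for n in("w9","k6","w8","w1"):
    f=load(n); p=np.array(tc[n]); c=-f["R"].T@f["t"]
    X=[];
    for v in range(180,330,1):
        for u in range(240,400,1):
            z=f["z_map"][v,u]
            if 0<z<.26:
                q=pt(f,u,v); 
                if np.hypot(*(q-p)[:2])<.03: X.append(q-p)
    X=np.array(X); print(n,len(X),np.sort(X[:,2])[:5].round(4),np.percentile(X[:,2],[5,20]).round(4))
    i=np.argsort(X[:,2])[:5]; print(X[i].round(3))
E
```

```text
w9 11188 [0.0177 0.0177 0.0178 0.0178 0.0181] [0.0223 0.0615]
[[-0.007  0.029  0.018]
 [-0.005  0.005  0.018]
 [-0.007  0.029  0.018]
 [-0.005  0.007  0.018]
 [-0.005  0.013  0.018]]
k6 13656 [-0.0614 -0.061  -0.0606 -0.0583 -0.0571] [-0.0148 -0.0128]
[[-0.004  0.022 -0.061]
 [ 0.007  0.023 -0.061]
 [-0.015  0.021 -0.061]
 [ 0.003  0.023 -0.058]
 [-0.007  0.022 -0.057]]
w8 8942 [-0.0719 -0.0717 -0.0713 -0.0712 -0.071 ] [-0.066   0.0502]
[[ 0.007  0.016 -0.072]
 [ 0.007  0.012 -0.072]
 [ 0.007  0.013 -0.071]
 [ 0.007  0.014 -0.071]
 [ 0.    -0.02  -0.071]]
w1 7474 [0.0248 0.0254 0.0256 0.0257 0.0257] [0.0356 0.0521]
[[ 0.011 -0.014  0.025]
 [ 0.006  0.015  0.025]
 [ 0.007 -0.015  0.026]
 [ 0.011 -0.014  0.026]
 [ 0.01  -0.015  0.026]]
```

```bash
python3 - <<'E'
from h import *
g=load("s9")
for v in range(185,206,2):
    print(v,[(pt(g,u,v).round(3).tolist(),g["img"][v,u].tolist()) for u in(206,208)])
print(proj(g,[.4371,-.186,.1116]),proj(g,[.4371,-.186,.138]))
f=load("w9"); print(-f["R"].T@f["t"])
E
```

```text
185 [([0.453, -0.19, 0.206], [11, 10, 15]), ([0.453, -0.184, 0.204], [22, 20, 23])]
187 [([0.45, -0.19, 0.197], [17, 14, 18]), ([0.438, -0.179, 0.186], [20, 23, 24])]
189 [([0.444, -0.188, 0.186], [15, 18, 23]), ([0.476, -0.196, 0.207], [16, 18, 20])]
191 [([0.458, -0.195, 0.19], [18, 18, 22]), ([0.475, -0.196, 0.2], [18, 18, 19])]
193 [([0.461, -0.197, 0.186], [16, 21, 21]), ([0.472, -0.196, 0.191], [18, 19, 20])]
195 [([0.447, -0.192, 0.169], [32, 34, 35]), ([0.447, -0.186, 0.166], [13, 17, 16])]
197 [([0.446, -0.193, 0.162], [41, 44, 44]), ([0.451, -0.189, 0.162], [12, 14, 14])]
199 [([0.444, -0.193, 0.153], [47, 48, 49]), ([0.448, -0.188, 0.153], [15, 16, 19])]
201 [([1.493, -0.629, 0.946], [52, 53, 54]), ([0.451, -0.19, 0.149], [19, 18, 21])]
203 [([0.446, -0.195, 0.141], [80, 82, 80]), ([0.442, -0.187, 0.135], [51, 53, 54])]
205 [([0.444, -0.195, 0.133], [75, 78, 76]), ([0.443, -0.189, 0.13], [100, 102, 98])]
[208.65008508 208.49292029] [207.58358768 201.2800393 ]
[ 0.43090135 -0.11677168  0.27871759]
```

In the wrist and scene depth the fingertips end at z≈0.138. That is about 26 mm above the reported TCP, so the fingers closed just above the bar. I open, go lower and check.

Request:
servo_tool(
  motion="0 0 0.01 0 0 0 22; 0 0 0.01 0 0 0 22; 0 0 -0.01 0 0 0 22; 0 0 -0.026 0 0 0 22; 0 0 -0.026 0 0 0 22",
)

```text
time_s: 9.3
tcp_pos: [0.4357, -0.1854, 0.089]
eef_rot: [0.704, -0.032, 0.708, 0.035]
force: [0.0, -0.4, 0.3]
gripper_width: 0.0219
```

```bash
python3 - <<'E'
from h import *
st();f=snap("wrist","w10");cv2.imwrite("pics/w10c.png",cv2.resize(f["img"][130:330,230:410,::-1],None,fx=3,fy=3))
E
```

```text
{'time_s': np.float64(9.3), 'joint_pos': array([ 0.7255,  0.3413, -0.4907,  2.0911,  0.2255,  0.7665,  0.1891]), 'qvel': array([ 0.0038, -0.0208, -0.0092, -0.0228, -0.0071,  0.009 ,  0.0057]), 'tau': array([-2.66000e-02, -3.47839e+01, -3.16080e+00, -1.73618e+01,
        3.50000e-02, -3.79000e-02, -3.21000e-02]), 'tcp_pos': array([ 0.4357, -0.1854,  0.089 ]), 'eef_rot': array([ 0.7043, -0.0319,  0.7083,  0.0352]), 'force': array([ 0.0047, -0.4141,  0.309 ]), 'ft_torque': array([0.0494, 0.0151, 0.0062]), 'gripper_width': np.float64(0.0219)}
```

View pics/w10c.png

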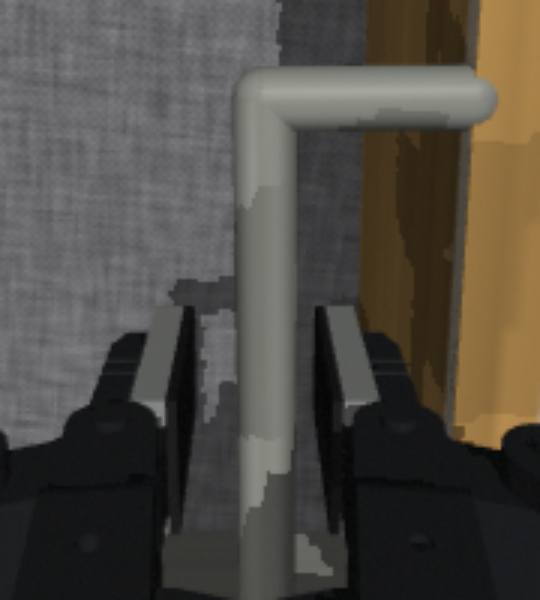

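The bar now runs between the pads. I close.

Request:
servo_tool(
  motion="0.001 0 0 0 0 0 0; 0.001 0 0 0 0 0 0; 0.001 0 0 0 0 0 0; 0.001 0 0 0 0 0 0",
  squeeze=40,
)

```text
time_s: 9.85
tcp_pos: [0.4379, -0.1856, 0.0901]
eef_rot: [0.705, -0.032, 0.707, 0.035]
force: [1.2, -0.2, 1.2]
gripper_width: 0.0082
```

```bash
python3 - <<'E'
from h import *
f=snap("wrist","w11");cv2.imwrite("pics/w11c.png",cv2.resize(f["img"][130:330,230:410,::-1],None,fx=3,fy=3))
E
sed -i 's/\.019\]/.041]/g' lid.py
python3 lid.py .2 .4 .6 .8 1.0
```

```text
9.9 [ 0.4379 -0.1856  0.09  ] [2.1 0.4 0.1] 0.0082
theta 0.006 r 0.1654
0.2 [0.0033 0.0012 0.0399]
0.4 [0.0155 0.0024 0.0795]
0.6 [0.0353 0.0044 0.1159]
0.8 [0.0618 0.007  0.1476]
1.0 [0.0941 0.0103 0.1733]
```

View pics/w11c.png

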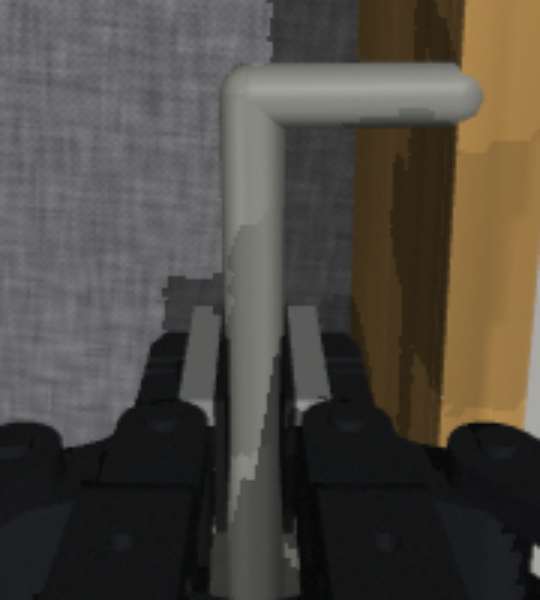

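Request:
servo_tool(
  motion="0.001 0.001 0.02 0 0 0 0; 0.0033 0.001 0.04 0 0 0 0; 0.009 0.002 0.06 0 0 0 0; 0.0155 0.0024 0.0795 0 0 0 0; 0.0245 0.0033 0.098 0 0 0 0",
)

```text
time_s: 10.52
tcp_pos: [0.4584, -0.1834, 0.1697]
eef_rot: [0.706, -0.033, 0.706, 0.034]
force: [7.3, -2.6, -7.3]
gripper_width: 0.0082
```

```bash
python3 lid.py .65 .8 .95 1.1 1.25
```

```text
10.525 [ 0.4584 -0.1834  0.1697] [ 7.3 -2.6 -7.3] 0.0082
theta 0.508 r 0.1657
0.65 [0.0156 0.0023 0.0248]
0.8 [0.0361 0.0043 0.048 ]
0.95 [0.0598 0.0067 0.068 ]
1.1 [0.0863 0.0094 0.0841]
1.25 [0.1148 0.0122 0.0961]
```

Request:
servo_tool(
  motion="0.0156 0.0023 0.025 0 0 0 0; 0.036 0.0043 0.048 0 0 0 0; 0.06 0.0067 0.068 0 0 0 0; 0.0863 0.0094 0.084 0 0 0 0; 0.115 0.0122 0.096 0 0 0 0",
)

```text
time_s: 11.15
tcp_pos: [0.5468, -0.1743, 0.2485]
eef_rot: [0.703, -0.033, 0.71, 0.034]
force: [-6.2, -0.4, 5.6]
gripper_width: 0.008
```

```bash
python3 lid.py 1.37 1.5 1.63 1.76 1.9
```

```text
11.15 [ 0.5468 -0.1743  0.2485] [-6.2 -0.4  5.6] 0.008
theta 1.234 r 0.169
1.37 [0.0283 0.0033 0.0039]
1.5 [0.0549 0.0059 0.0076]
1.63 [0.0817 0.0086 0.0077]
1.76 [0.1083 0.0113 0.0044]
1.9 [ 0.1362  0.0141 -0.003 ]
```

Request:
servo_tool(
  motion="0.0283 0.0033 0.003 0 0 0 0; 0.055 0.006 0.006 0 0 0 0; 0.0817 0.0086 0.006 0 0 0 0; 0.108 0.0113 0.003 0 0 0 0; 0.136 0.014 -0.004 0 0 0 0",
)

```text
time_s: 11.78
tcp_pos: [0.6545, -0.1632, 0.2474]
eef_rot: [0.702, -0.033, 0.711, 0.033]
force: [-3.1, -0.0, 2.2]
gripper_width: 0.0081
```

```bash
python3 lid.py 1.95 1.98; python3 - <<'E'
from h import *
snap("scene","s12");snap("wrist","w12")
E
```

```text
11.775 [ 0.6545 -0.1632  0.2474] [-3.1 -0.   2.2] 0.0081
theta 1.89 r 0.1668
1.95 [ 0.0113  0.0012 -0.0052]
1.98 [ 0.017   0.0017 -0.0076]
```

View pics/s12.png

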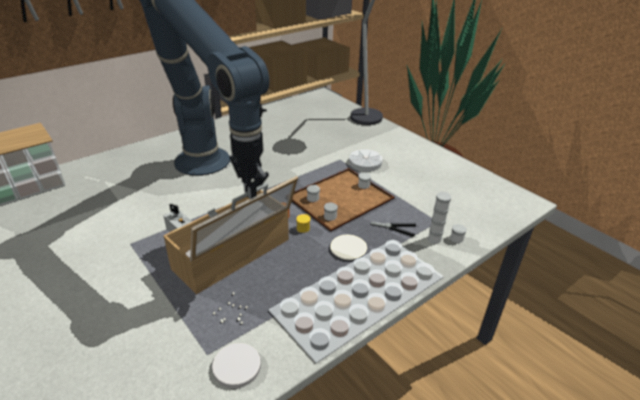

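Request:
servo_tool(
  motion="0.008 0.001 -0.004 0 0 0 0; 0.015 0.0015 -0.007 0 0 0 0; 0.015 0.0015 -0.007 0 0 0 30; 0.015 0.0015 -0.007 0 0 0 40; 0.015 0.0015 -0.007 0 0 0 40",
)

```text
time_s: 12.5
tcp_pos: [0.6684, -0.1617, 0.2403]
eef_rot: [0.703, -0.032, 0.709, 0.034]
force: [-0.5, 1.2, 0.8]
gripper_width: 0.0402
```

Request:
servo_tool(
  motion="0 0 0 0 0 0 40; 0 0 0.05 0 0 0 40; 0 0 0.10 0 0 0 40; 0 0 0.10 0 0 0 40",
)

```text
time_s: 13.0
tcp_pos: [0.6701, -0.1615, 0.3245]
eef_rot: [0.706, -0.033, 0.707, 0.033]
force: [0.0, 0.2, -0.7]
gripper_width: 0.0401
```

```bash
python3 - <<'E'
from h import *
st();snap("top","t13");snap("wrist","w13")
E
```

```text
{'time_s': np.float64(13.0), 'joint_pos': array([ 0.5033,  0.4766, -0.515 ,  1.3074,  0.2303,  1.4178,  0.095 ]), 'qvel': array([ 0.0023,  0.0325,  0.0139,  0.0778,  0.0036, -0.018 , -0.0001]), 'tau': array([ 3.88500e-01, -5.09707e+01, -5.03730e+00, -2.57092e+01,
        3.37000e-02,  1.33300e-01,  1.65000e-02]), 'tcp_pos': array([ 0.6701, -0.1615,  0.3245]), 'eef_rot': array([ 0.7057, -0.033 ,  0.7069,  0.0333]), 'force': array([ 0.0482,  0.2382, -0.65  ]), 'ft_torque': array([-0.0247, -0.0025, -0.0593]), 'gripper_width': np.float64(0.0401)}
```

View pics/t13.png

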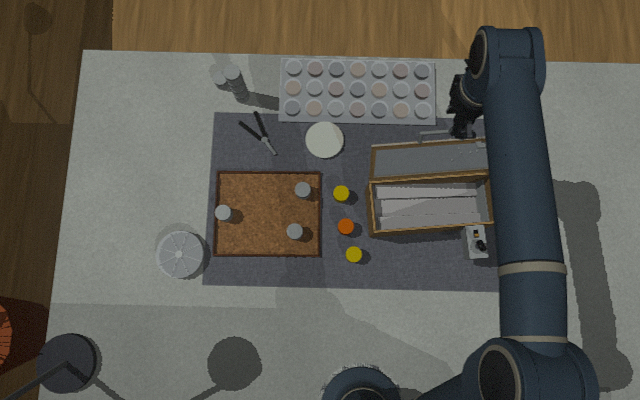

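View pics/w13.png

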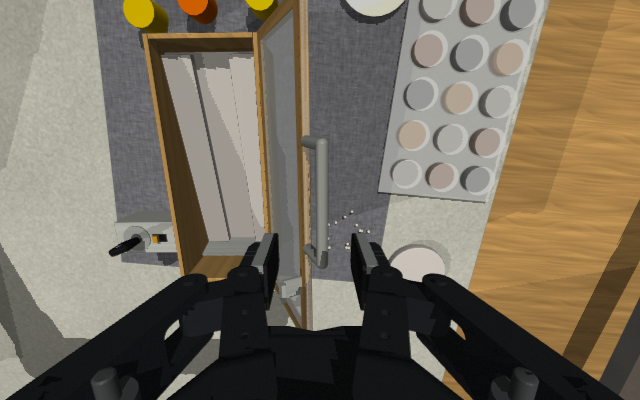

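```bash
python3 - <<'E'
from h import *
f=load("wrist0"); p=np.array([.1817,-.6494,.2061])
def rel(f,p,u,v):
    # cam->tool approx: use fixed cam in tool frame
    c=-f["R"].T@f["t"]; return (pt(f,u,v)-c), 
T=np.array([[0,-.279,.96],[0,-.96,-.279],[1,0,0]]); t=np.array([-.1664,.0704,.0007])
def tool(f,u,v):
    r=np.linalg.inv(f["mtx"])@[u,v,1.]; return T@(r*f["z_map"][v,u])+t
for n,ps in(("wrist0",[(222,248),(225,246),(408,248),(210,280)]),("w1",[(282,238),(348,238),(282,270)]),("w9",[(306,236),(324,236)]),("k6",[(300,250),(330,250),(304,245)]),("w13",[(272,240),(358,240)])):
    f=load(n)
    for u,v in ps: print(n,u,v,tool(f,u,v).round(4))
f=load("w13")
for v in(160,190,220): print([pt(f,u,v).round(4) for u in(318,321,324)])
E
```

```text
wrist0 222 248 [-0.0468  0.0104 -0.0428]
wrist0 225 246 [-0.045   0.0105 -0.0419]
wrist0 408 248 [-0.0453  0.0096  0.0453]
wrist0 210 280 [-0.0662  0.0057 -0.042 ]
w1 282 238 [-0.035   0.0101 -0.0159]
w1 348 238 [-0.0368  0.0109  0.0177]
w1 282 270 [-0.0524  0.0021 -0.0142]
w9 306 236 [-0.0338  0.0106 -0.0036]
w9 324 236 [-0.1664  0.0704  0.0007]
k6 300 250 [-0.0491  0.0105 -0.006 ]
k6 330 250 [-0.0489  0.0104  0.0079]
k6 304 245 [-0.0436  0.0103 -0.0043]
w13 272 240 [-0.0376  0.0102 -0.0206]
w13 358 240 [-0.0386  0.0106  0.0225]
[array([ 0.6676, -0.1235,  0.2807]), array([ 0.6698, -0.1233,  0.2806]), array([ 0.6721, -0.1232,  0.2803])]
[array([ 0.6699, -0.1467,  0.28  ]), array([ 0.6721, -0.1463,  0.2808]), array([ 0.6744, -0.1462,  0.2804])]
[array([ 0.6722, -0.1711,  0.2804]), array([ 0.6746, -0.1709,  0.2804]), array([ 0.677 , -0.1709,  0.28  ])]
```

The handle is at z≈0.28, leaning back, which gives a lid angle of about 2.0 rad. The lid is on its stop. Next I go to the first pot in the tray.

Request:
servo_tool(
  motion="-0.045 0.06 0 0 0 0 60; -0.09 0.12 0 0 0 0 70; -0.135 0.18 0 0 0 0 75; -0.18 0.24 -0.02 0 0 0 75; -0.22 0.30 -0.04 0 0 0 75",
)

```text
time_s: 13.72
tcp_pos: [0.4898, 0.0793, 0.2864]
eef_rot: [0.702, -0.033, 0.71, 0.033]
force: [0.2, 0.8, -0.2]
gripper_width: 0.0751
```

```bash
python3 - <<'E'
from h import *
f=snap("wrist","w14");print(get_state()["tcp_pos"],get_state()["joint_pos"].round(2))
for X in([.5063,.3833,.045],[.5749,.1693,.045],[.4588,.1875,.045]): print(proj(f,X))
plan(np.array([.459,.1875,.10]),.101)
E
```

```text
[0.48366154 0.0868281  0.28469382] [ 0.34  0.17 -0.67  1.81  0.1   1.22 -0.26]
[354.94121428 -90.01071072]
[383.58583355 106.69846473]
[301.21209214  84.47461187]
alts [array([-0.0008, -0.0056, -0.0013]), array([ 0.0088, -0.0013,  0.9987])]
ROW [-0.0308  0.1258 -0.2309] [-0.0008 -0.0056 -0.0013] dist mm 211.79999999999998 deg 1.0
```

View pics/w14.png

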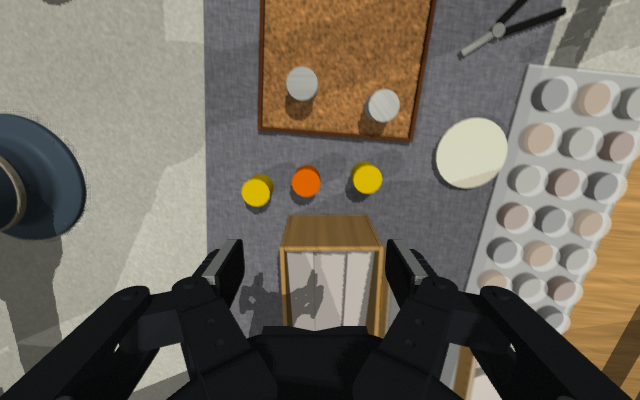

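Cap centres at (302,83) and (384,105) agree with my estimates. I move above the near-left pot.

Request:
servo_tool(
  motion="-0.01 0.06 -0.07 0 0 0 75; -0.031 0.126 -0.14 0 0 0 75; -0.031 0.126 -0.20 0 -0.005 0 75; -0.031 0.126 -0.20 0 -0.005 0 75; -0.031 0.126 -0.20 0 -0.005 0 75",
)

```text
time_s: 14.4
tcp_pos: [0.4588, 0.1869, 0.1241]
eef_rot: [0.705, -0.036, 0.708, 0.038]
force: [0.3, 0.0, -0.1]
gripper_width: 0.0751
```

```bash
cat > cap.py <<'E'
import sys
from h import *
# fit cap circle from z_map near expected position
n,x,y=sys.argv[1],float(sys.argv[2]),float(sys.argv[3])
ztop=float(sys.argv[4]) if len(sys.argv)>4 else .045
f=snap("wrist",n); vv,uu=np.mgrid[0:400,0:640]
r=np.linalg.inv(f["mtx"])@np.stack([uu.ravel(),vv.ravel(),np.ones(uu.size)])
X=(f["R"].T@(r*f["z_map"].ravel()-f["t"][:,None])).T
m=(np.abs(X[:,2]-ztop)<.006)&(np.hypot(X[:,0]-x,X[:,1]-y)<.035)
Q=X[m]; print("cap pts",m.sum(),"mean",Q.mean(0).round(4),"bbox mid",((Q.min(0)+Q.max(0))/2).round(4),"size",(Q.max(0)-Q.min(0)).round(4))
print(get_state()["tcp_pos"].round(4))
E
python3 cap.py w15 .4588 .1875; python3 - <<'E'
from h import *
plan(np.array([.459,.1875,-.01]),.101)
E
```

```text
cap pts 1722 mean [0.46   0.1888 0.0447] bbox mid [0.4601 0.1881 0.0432] size [0.0431 0.0438 0.008 ]
[0.4601 0.187  0.1254]
alts [array([-0.0009, -0.0004, -0.0009]), array([ 6.000e-04, -1.300e-03,  9.991e-01])]
ROW [-0.0014  0.0006 -0.1693] [-0.0009 -0.0004 -0.0009] dist mm 135.5 deg 0.2
```

View pics/w15.png

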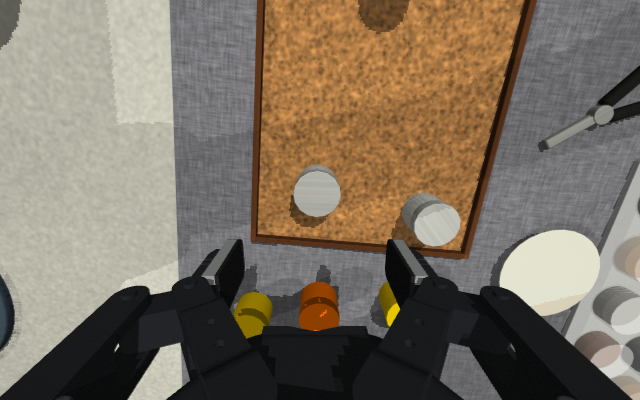

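Request:
servo_tool(
  motion="0 0.001 -0.06 0 0 0 65; 0 0.001 -0.11 0 0 0 65; 0 0.001 -0.15 0 0 0 65; 0 0.001 -0.15 0 0 0 65",
)

```text
time_s: 14.95
tcp_pos: [0.461, 0.1865, 0.0054]
eef_rot: [0.706, -0.035, 0.707, 0.036]
force: [0.2, 0.1, -0.0]
gripper_width: 0.0652
```

```bash
python3 - <<'E'
from h import *
st();snap("wrist","w16")
E
```

```text
{'time_s': np.float64(14.95), 'joint_pos': array([-0.0204,  0.5349, -0.5638,  2.0931,  0.4704,  0.6391, -0.8051]), 'qvel': array([ 0.0122, -0.042 , -0.033 , -0.0284, -0.0136,  0.0106,  0.0088]), 'tau': array([ -0.328 , -39.3308,  -5.3033, -13.3727,   0.0981,  -0.1083,
        -0.0884]), 'tcp_pos': array([0.461 , 0.1865, 0.0054]), 'eef_rot': array([ 0.7056, -0.0352,  0.7068,  0.0363]), 'force': array([ 0.2018,  0.1326, -0.0094]), 'ft_torque': array([-0.0225,  0.0159, -0.004 ]), 'gripper_width': np.float64(0.0652)}
```

View pics/w16.png

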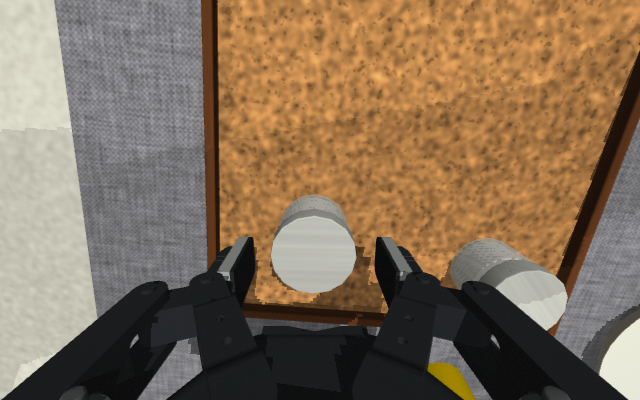

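Request:
servo_tool(
  motion="-0.001 0.001 -0.01 0 0 0 60; -0.001 0.001 -0.019 0 0 0 60; -0.001 0.001 -0.019 0 0 0 36; -0.001 0.001 -0.019 0 0 0 36; -0.001 0.001 -0.019 0 0 0 36",
  squeeze=35,
)

```text
time_s: 15.62
tcp_pos: [0.4611, 0.1883, -0.0084]
eef_rot: [0.707, -0.035, 0.706, 0.037]
force: [0.9, 1.0, 0.7]
gripper_width: 0.0431
```

```bash
python3 - <<'E'
from h import *
st();snap("wrist","w17")
E
```

```text
{'time_s': np.float64(15.625), 'joint_pos': array([-0.0397,  0.5565, -0.5445,  2.1002,  0.4952,  0.6086, -0.8292]), 'qvel': array([ 0.0007,  0.0004, -0.0002, -0.0004,  0.0005,  0.0004,  0.001 ]), 'tau': array([-3.80000e-03, -4.14138e+01, -5.58390e+00, -1.31106e+01,
        1.86000e-02, -4.91000e-02, -1.00000e-04]), 'tcp_pos': array([ 0.4611,  0.1883, -0.0084]), 'eef_rot': array([ 0.7066, -0.035 ,  0.7058,  0.037 ]), 'force': array([0.8656, 0.9859, 0.735 ]), 'ft_torque': array([0.0211, 0.0379, 0.0187]), 'gripper_width': np.float64(0.0431)}
```

View pics/w17.png

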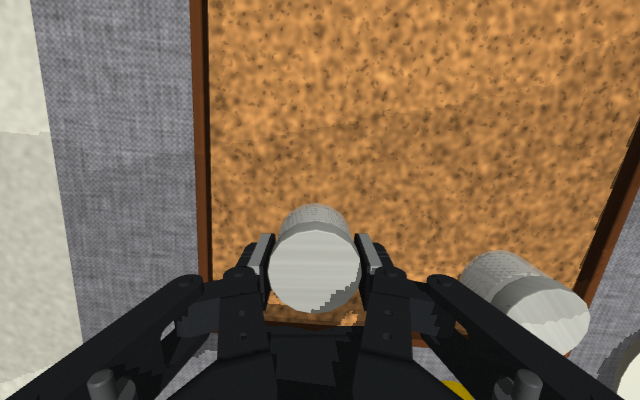

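Request:
servo_tool(
  motion="0 0 0.05 0 0 0 36; 0 0 0.12 0 0 0 36; 0.01 -0.03 0.19 0 0 0 36; 0.03 -0.08 0.24 0 0 0 36; 0.05 -0.14 0.27 0 0 0 36",
)

```text
time_s: 16.3
tcp_pos: [0.5021, 0.0761, 0.2102]
eef_rot: [0.708, -0.036, 0.704, 0.038]
force: [1.2, -0.4, -0.8]
gripper_width: 0.043
```

Request:
servo_tool(
  motion="0.01 -0.06 0.03 0 0 0 36; 0.02 -0.11 0.06 0 0 0 36; 0.022 -0.14 0.07 0 0 0 36; 0.022 -0.14 0.07 0 0 0 36",
)

```text
time_s: 16.8
tcp_pos: [0.5199, -0.0381, 0.2665]
eef_rot: [0.708, -0.034, 0.704, 0.036]
force: [-0.1, -0.3, 0.1]
gripper_width: 0.0426
```

```bash
python3 - <<'E'
from h import *
st();snap("wrist","w18")
E
```

```text
{'time_s': np.float64(16.8), 'joint_pos': array([ 0.5437,  0.2211, -0.6446,  1.7918,  0.1414,  1.1699, -0.0444]), 'qvel': array([-0.0361,  0.0044, -0.0482,  0.0302, -0.0205, -0.0056, -0.0124]), 'tau': array([ 1.07040e+00, -3.31555e+01, -2.44390e+00, -2.47947e+01,
        1.48700e-01,  1.48000e-02,  9.99000e-02]), 'tcp_pos': array([ 0.5199, -0.0381,  0.2665]), 'eef_rot': array([ 0.7082, -0.0343,  0.7043,  0.036 ]), 'force': array([-0.1417, -0.3005,  0.061 ]), 'ft_torque': array([ 0.0163,  0.0299, -0.0181]), 'gripper_width': np.float64(0.0426)}
```

View pics/w18.png

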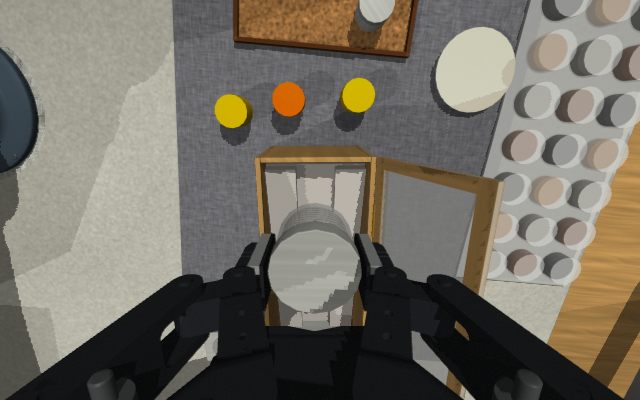

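```bash
python3 - <<'E'
from h import *
f=load("w18"); C=np.array([.5345,-.1775]); a=.1
def cs(q): d=q[:2]-C; return np.array([d[0]*np.cos(a)+d[1]*np.sin(a),-d[0]*np.sin(a)+d[1]*np.cos(a),q[2]]).round(4)
for v in(168,180,195):
    print(v); 
    for u in list(range(254,276,2))+list(range(284,352,3))+list(range(356,384,2)): print(u,cs(pt(f,u,v)),end=' ')
print()
for v in range(144,206,4): print(v,cs(pt(f,317,v)))
print("channel edges")
E
```

```text
168
254 [-0.0934  0.1319  0.0021] 256 [-0.0652  0.154   0.1243] 258 [-0.0629  0.154   0.1245] 260 [-0.0607  0.154   0.1244] 262 [-0.0602  0.1523  0.1151] 264 [-0.0607  0.1494  0.0991] 266 [-0.0591  0.1486  0.0945] 268 [-0.0565  0.1488  0.0956] 270 [-0.0542  0.1486  0.0949] 272 [-0.0516  0.1488  0.0959] 274 [-0.0491  0.1489  0.0961] 284 [-0.037   0.1487  0.0951] 287 [-0.0333  0.1487  0.0955] 290 [-0.0297  0.1487  0.0954] 293 [-0.026   0.1488  0.0961] 296 [-0.0228  0.1474  0.0884] 299 [-0.0191  0.1474  0.0884] 302 [-0.0154  0.1468  0.0854] 305 [-0.0116  0.1471  0.0871] 308 [-0.0079  0.1472  0.0876] 311 [-0.0041  0.1473  0.088 ] 314 [-0.0004  0.1472  0.0874] 317 [0.0034 0.1472 0.0878] 320 [0.0071 0.1472 0.0878] 323 [0.0109 0.1472 0.0877] 326 [0.0147 0.147  0.0869] 329 [0.0184 0.1471 0.0874] 332 [0.0221 0.1472 0.0879] 335 [0.0252 0.1486 0.0957] 338 [0.0288 0.1488 0.0969] 341 [0.0324 0.149  0.0977] 344 [0.0361 0.1487 0.0965] 347 [0.0398 0.1487 0.0965] 350 [0.0434 0.1488 0.0968] 356 [0.0504 0.1491 0.0987] 358 [0.0532 0.1488 0.0968] 360 [0.0557 0.1486 0.0962] 362 [0.0583 0.1485 0.0956] 364 
[... 2747 characters left out ...]
0.0939] 366 [0.0625 0.1176 0.1074] 368 [0.0627 0.1207 0.1185] 370 [0.0637 0.1225 0.1248] 372 [0.066  0.1224 0.1246] 374 [0.0685 0.1223 0.124 ] 376 [0.0698 0.1235 0.1283] 378 [0.0709 0.1247 0.1328] 380 [0.0724 0.1256 0.1358] 382 [0.0739 0.1264 0.1388] 
144 [ 0.0046  0.1684 -0.0005]
148 [0.0041 0.1663 0.0361]
152 [0.0035 0.1662 0.0806]
156 [0.0029 0.1663 0.1177]
160 [0.0028 0.163  0.1257]
164 [0.0034 0.1523 0.0878]
168 [0.0034 0.1472 0.0878]
172 [0.0034 0.1418 0.0859]
176 [0.0034 0.1365 0.0851]
180 [0.0035 0.1308 0.0831]
184 [0.0035 0.1253 0.0818]
188 [0.0035 0.1194 0.0797]
192 [0.0035 0.114  0.0799]
196 [0.0036 0.108  0.0779]
200 [0.0036 0.1019 0.0758]
204 [0.0005 0.1618 0.2819]
channel edges
```

```bash
python3 - <<'E'
from h import *
f=load("w18")
T=np.array([[0,-.279,.96],[0,-.96,-.279],[1,0,0]]); t=np.array([-.1664,.0704,.0007])
Q=[]
for v in range(230,395,3):
    for u in range(30,600,3):
        z=f["z_map"][v,u]
        if 0<z<.16: Q.append(T@(np.linalg.inv(f["mtx"])@[u,v,1.]*z)+t)
Q=np.array(Q)
for a in np.arange(-.13,-.03,.01):
    k=(Q[:,0]>=a)&(Q[:,0]<a+.01)
    if k.any(): print(a.round(3),k.sum(),"z range",Q[k,2].min().round(3),Q[k,2].max().round(3),"ymax",Q[k,1].max().round(3))
C=np.array([.5355,-.1765]);ex=np.array([np.cos(.1),np.sin(.1),0]);ey=np.array([-np.sin(.1),np.cos(.1),0])
n=-np.sin(.25)*ey+np.array([0,0,np.cos(.25)])
R=Ro.from_matrix(np.stack([-n,np.cross(ex,-n),ex],1))
def tcp(yc,h,off=.0114): # base centre at case y, h above floor
    zf=.079+(yc-.113)*.2553
    return np.r_[C,0]+yc*ey+[0,0,zf]+n*(h-off)
print(tcp(.11,.003),tcp(.11,.06),R.as_matrix().round(3))
plan(tcp(.11,.06),R=R);plan(tcp(.11,.003),R=R)
E
```

```text
-0.13 337 z range -0.06 0.06 ymax 0.021
-0.12 1402 z range -0.065 0.067 ymax 0.02
-0.11 1276 z range -0.063 0.064 ymax 0.018
-0.1 748 z range -0.059 0.06 ymax 0.018
-0.09 687 z range -0.056 0.058 ymax 0.016
-0.08 370 z range -0.054 0.055 ymax 0.014
-0.07 126 z range -0.04 0.041 ymax 0.013
-0.06 788 z range -0.034 0.036 ymax 0.022
-0.05 90 z range -0.034 0.036 ymax 0.021
-0.04 50 z range -0.034 0.036 ymax 0.017
[ 0.52431085 -0.06498173  0.07009524] [ 0.5257187  -0.07901331  0.12532324] [[-0.025 -0.097  0.995]
 [ 0.246  0.964  0.1  ]
 [-0.969  0.247 -0.   ]]
ROW [ 0.0079 -0.0537 -0.1758] [ 0.078   0.0094 -0.0006] dist mm 147.2 deg 14.1
ROW [ 0.0061 -0.0362 -0.2449] [ 0.078   0.0094 -0.0006] dist mm 198.1 deg 14.1
```

Request:
servo_tool(
  motion="0.003 -0.02 -0.04 0.03 0.0035 0 36; 0.006 -0.04 -0.09 0.06 0.007 0 36; 0.008 -0.054 -0.14 0.078 0.0094 0 36; 0.008 -0.054 -0.175 0.078 0.0094 0 36; 0.008 -0.054 -0.175 0.078 0.0094 0 36",
)

```text
time_s: 17.48
tcp_pos: [0.5237, -0.0773, 0.1237]
eef_rot: [0.694, 0.053, 0.707, 0.125]
force: [0.3, 1.2, 0.1]
gripper_width: 0.0434
```

```bash
cat >> h.py <<'E'
C=np.array([.5355,-.1765]);ex=np.array([np.cos(.1),np.sin(.1),0]);ey=np.array([-np.sin(.1),np.cos(.1),0])
nL=-np.sin(.25)*ey+np.array([0,0,np.cos(.25)])
RL=Ro.from_matrix(np.stack([-nL,np.cross(ex,-nL),ex],1))
def tcpL(yc,h,off=.0114):
    zf=.079+(yc-.113)*.2553
    return np.r_[C,0]+yc*ey+[0,0,zf]+nL*(h-off)
E
python3 - <<'E'
from h import *
snap("wrist","w19"); st()
plan(tcpL(.11,.003),R=RL)
E
```

```text
{'time_s': np.float64(17.525), 'joint_pos': array([ 0.6915,  0.4512, -0.6182,  1.8836,  0.0126,  0.9393,  0.2114]), 'qvel': array([-0.0003, -0.0357, -0.0104, -0.0357, -0.0022,  0.0008,  0.0021]), 'tau': array([ 5.65400e-01, -3.94905e+01, -5.51560e+00, -1.86047e+01,
       -5.75500e-01,  2.04900e-01, -5.70000e-03]), 'tcp_pos': array([ 0.5252, -0.0772,  0.1256]), 'eef_rot': array([0.6954, 0.0521, 0.7057, 0.1253]), 'force': array([0.1102, 0.0455, 0.0744]), 'ft_torque': array([-2.508e-01, -7.520e-02,  2.000e-04]), 'gripper_width': np.float64(0.043)}
ROW [-0.0011  0.0153 -0.0693] [-0.0005 -0.0005 -0.0015] dist mm 56.800000000000004 deg 0.3
```

View pics/w19.png

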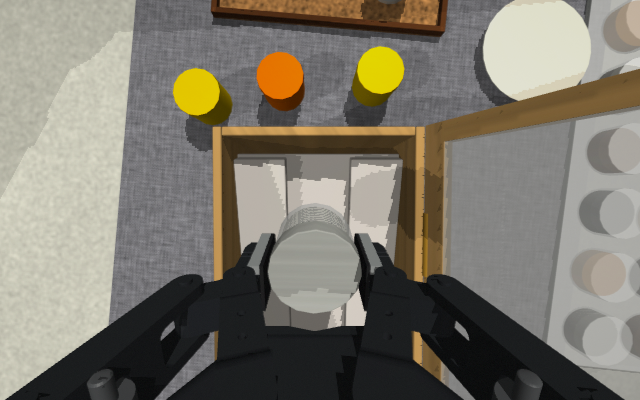

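```bash
python3 - <<'E'
from h import *
f=load("w19"); 
def cs(q): d=q-np.r_[C,0]; return np.array([d@ex,d@ey,q[2]]).round(4)
for v in(175,190):
    print(v,[(u,*cs(pt(f,u,v))) for u in (282,284,286,288,290,345,347,349,351,353)])
    print([(u,cs(pt(f,u,v))[0]) for u in(231,233,235,237,239,241,396,398,400,402,404,406)])
p=get_state()["tcp_pos"];print(cs(p)); print("cap",[(u,cs(pt(f,u,265))) for u in(268,272,276,350,354,358,360)])
E
```

```text
175 [(282, np.float64(-0.026), np.float64(0.1355), np.float64(0.0981)), (284, np.float64(-0.0248), np.float64(0.1356), np.float64(0.0965)), (286, np.float64(-0.0238), np.float64(0.1358), np.float64(0.0915)), (288, np.float64(-0.0229), np.float64(0.1361), np.float64(0.085)), (290, np.float64(-0.0215), np.float64(0.1361), np.float64(0.0844)), (345, np.float64(0.0214), np.float64(0.1363), np.float64(0.0842)), (347, np.float64(0.0229), np.float64(0.1362), np.float64(0.0854)), (349, np.float64(0.024), np.float64(0.1361), np.float64(0.089)), (351, np.float64(0.0245), np.float64(0.1357), np.float64(0.0974)), (353, np.float64(0.0259), np.float64(0.1357), np.float64(0.0975))]
[(231, np.float64(-0.0614)), (233, np.float64(-0.0614)), (235, np.float64(-0.0611)), (237, np.float64(-0.0593)), (239, np.float64(-0.0583)), (241, np.float64(-0.0568)), (396, np.float64(0.0576)), (398, np.float64(0.0586)), (400, np.float64(0.0605)), (402, np.float64(0.0613)), (404, np.float64(0.0611)), (406, np.float64(0.0616))]
190 [(282, np.float64(-0.0265), np.float64(0.1245), np.float64(0.0941)), (284, np.float64(-0.
[... 532 characters left out ...]
0.0264), np.float64(0.1247), np.float64(0.0943))]
[(231, np.float64(-0.0618)), (233, np.float64(-0.0619)), (235, np.float64(-0.0616)), (237, np.float64(-0.0598)), (239, np.float64(-0.0587)), (241, np.float64(-0.0572)), (396, np.float64(0.0582)), (398, np.float64(0.0598)), (400, np.float64(0.0615)), (402, np.float64(0.0615)), (404, np.float64(0.0613)), (406, np.float64(0.0615))]
[-0.0003  0.0998  0.1256]
cap [(268, array([-0.0233,  0.0903,  0.1745])), (272, array([-0.0212,  0.0908,  0.1761])), (276, array([-0.0193,  0.0908,  0.1762])), (350, array([0.0144, 0.091 , 0.1762])), (354, array([0.0162, 0.091 , 0.1764])), (358, array([0.018 , 0.0911, 0.1766])), (360, array([0.0188, 0.0913, 0.1772]))]
```

Request:
servo_tool(
  motion="0.001 0.005 -0.025 0 0 -0.0015 36; 0.001 0.010 -0.047 0 0 -0.0015 36; 0.001 0.013 -0.058 0 0 -0.0015 36; 0.001 0.014 -0.063 0 0 -0.0015 36; 0.001 0.014 -0.063 0 0 -0.0015 36",
)

```text
time_s: 18.15
tcp_pos: [0.5265, -0.0658, 0.0758]
eef_rot: [0.696, 0.053, 0.705, 0.124]
force: [-0.7, 0.1, -1.3]
gripper_width: 0.0429
```

```bash
python3 - <<'E'
from h import *
f=snap("wrist","w20"); st()
plan(tcpL(.11,.003)+.0018*ex,R=RL)
def cs(q): d=q-np.r_[C,0]; return np.array([d@ex,d@ey,q[2]]).round(4)
print("cap",[(u,cs(pt(f,u,265))) for u in(266,268,270,272,356,358,360,362)])
E
```

```text
{'time_s': np.float64(18.2), 'joint_pos': array([ 0.6504,  0.5146, -0.5966,  1.9279,  0.0466,  0.8304,  0.1765]), 'qvel': array([ 0.0051, -0.0022,  0.002 , -0.0017,  0.0002,  0.0022,  0.0007]), 'tau': array([-1.50900e-01, -4.28283e+01, -6.69520e+00, -1.74555e+01,
       -6.01300e-01,  1.56000e-01, -1.30000e-03]), 'tcp_pos': array([ 0.5266, -0.066 ,  0.0759]), 'eef_rot': array([0.6961, 0.0535, 0.7052, 0.1236]), 'force': array([ 0.9282,  0.2085, -1.0457]), 'ft_torque': array([-0.2824,  0.0146,  0.0292]), 'gripper_width': np.float64(0.0433)}
ROW [-0.0006  0.0015 -0.0072] [-0.0004 -0.0001  0.    ] dist mm 5.8999999999999995 deg 0.1
cap [(266, array([-0.0195,  0.1032,  0.1321])), (268, array([-0.0197,  0.1014,  0.1258])), (270, array([-0.0183,  0.1023,  0.1289])), (272, array([-0.0174,  0.1022,  0.1287])), (356, array([0.0209, 0.102 , 0.128 ])), (358, array([0.0217, 0.1022, 0.1286])), (360, array([0.0228, 0.1019, 0.1275])), (362, array([0.0233, 0.1025, 0.1297]))]
```

View pics/w20.png

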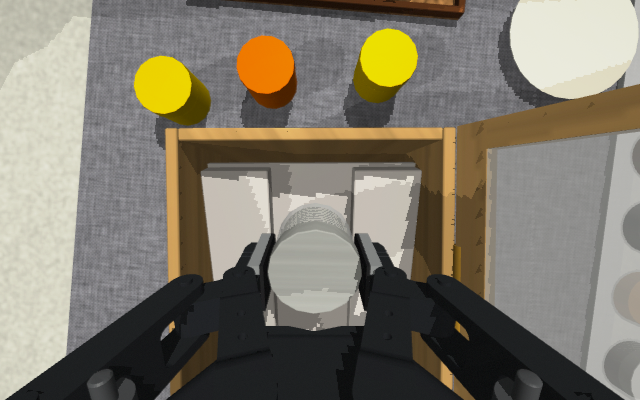

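Request:
servo_tool(
  motion="-0.002 0.001 -0.003 0 0 0 36; -0.002 0.0015 -0.006 0 0 0 36; -0.002 0.0015 -0.0075 0 0 0 36; -0.002 0.0015 -0.0075 0 0 0 36",
)

```text
time_s: 18.7
tcp_pos: [0.5249, -0.0649, 0.0697]
eef_rot: [0.696, 0.054, 0.705, 0.124]
force: [0.1, 0.2, -0.8]
gripper_width: 0.0432
```

```bash
python3 - <<'E'
from h import *
f=snap("wrist","w21"); st()
plan(tcpL(.11,.002)+.0003*ex,R=RL)
def cs(q): d=q-np.r_[C,0]; return np.array([d@ex,d@ey,q[2]]).round(4)
print("cap",[(u,cs(pt(f,u,265))) for u in(266,268,270,272,356,358,360,362)])
E
```

```text
{'time_s': np.float64(18.75), 'joint_pos': array([ 0.6473,  0.5208, -0.5942,  1.9362,  0.0502,  0.8163,  0.174 ]), 'qvel': array([-0.0014, -0.0007, -0.0021, -0.0018,  0.0011, -0.0009,  0.0002]), 'tau': array([ 4.90000e-03, -4.30739e+01, -6.67640e+00, -1.72882e+01,
       -5.89400e-01,  1.48500e-01, -2.00000e-04]), 'tcp_pos': array([ 0.525 , -0.0648,  0.0698]), 'eef_rot': array([0.6961, 0.0535, 0.7052, 0.1236]), 'force': array([ 0.6448,  0.6549, -0.4429]), 'ft_torque': array([-0.2829,  0.0305,  0.0464]), 'gripper_width': np.float64(0.043)}
ROW [-0.0005  0.0002 -0.0008] [-0.0005 -0.0001  0.    ] dist mm 0.8 deg 0.1
cap [(266, array([-0.021 ,  0.1043,  0.1261])), (268, array([-0.0211,  0.1028,  0.1206])), (270, array([-0.0198,  0.1034,  0.1227])), (272, array([-0.019 ,  0.1032,  0.1222])), (356, array([0.0194, 0.103 , 0.1216])), (358, array([0.0203, 0.1032, 0.1222])), (360, array([0.0212, 0.1031, 0.1219])), (362, array([0.022 , 0.1032, 0.1223]))]
```

The cap is centred in the channel and about 2–3 mm above the floor. I release.

Request:
servo_tool(
  motion="0 0 -0.001 0 0 0 50; 0 0 -0.001 0 0 0 58; 0 0 -0.001 0 0 0 58; 0 0 -0.001 0 0 0 58; 0 0 -0.001 0 0 0 58",
)

```text
time_s: 19.38
tcp_pos: [0.525, -0.0648, 0.069]
eef_rot: [0.696, 0.054, 0.705, 0.124]
force: [-0.6, 0.0, -0.1]
gripper_width: 0.0583
```

```bash
python3 - <<'E'
from h import *
f=snap("wrist","w22"); st()
E
```

```text
{'time_s': np.float64(19.425), 'joint_pos': array([ 0.6469,  0.5219, -0.5937,  1.9367,  0.0508,  0.8147,  0.1738]), 'qvel': array([0.0017, 0.0016, 0.0003, 0.002 , 0.0007, 0.0007, 0.0021]), 'tau': array([-1.80000e-03, -4.29364e+01, -6.63270e+00, -1.71602e+01,
       -5.64700e-01,  1.40100e-01, -0.00000e+00]), 'tcp_pos': array([ 0.525 , -0.0648,  0.069 ]), 'eef_rot': array([0.6961, 0.0535, 0.7052, 0.1236]), 'force': array([-0.4133, -0.6037,  0.4323]), 'ft_torque': array([-0.2313, -0.0073,  0.0076]), 'gripper_width': np.float64(0.0578)}
```

View pics/w22.png

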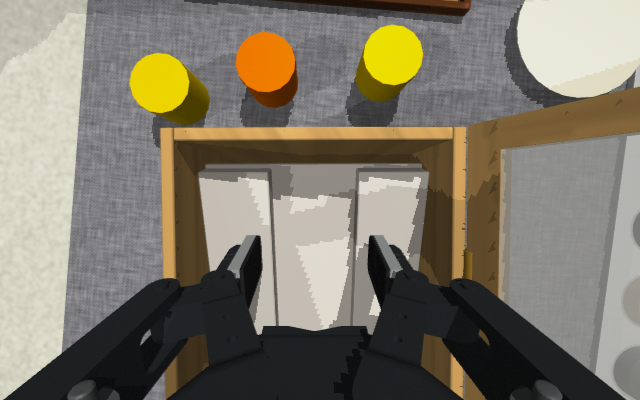

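Request:
servo_tool(
  motion="0.001 -0.015 0.06 0 0 0 58; 0.003 -0.025 0.12 -0.01 -0.001 0 65; 0.006 0 0.18 -0.04 -0.0045 0 75; 0.02 0.06 0.21 -0.078 -0.009 0 75; 0.03 0.13 0.21 -0.078 -0.009 0 75",
)

```text
time_s: 20.05
tcp_pos: [0.5503, 0.043, 0.2405]
eef_rot: [0.71, -0.035, 0.703, 0.038]
force: [0.9, 0.4, -1.0]
gripper_width: 0.0748
```

```bash
python3 - <<'E'
from h import *
f=snap("top","t23"); cv2.imwrite("pics/t23c.png",cv2.resize(f["img"][100:280,200:520,::-1],None,fx=2.4,fy=2.4,interpolation=2))
plan(np.array([.575,.1695,.11]),.101)
E
```

```text
alts [array([-0.0038,  0.0027, -0.0041]), array([-0.0042, -0.006 ,  0.9959])]
ROW [ 0.032   0.1461 -0.1621] [-0.0038  0.0027 -0.0041] dist mm 176.4 deg 1.1
```

View pics/t23c.png

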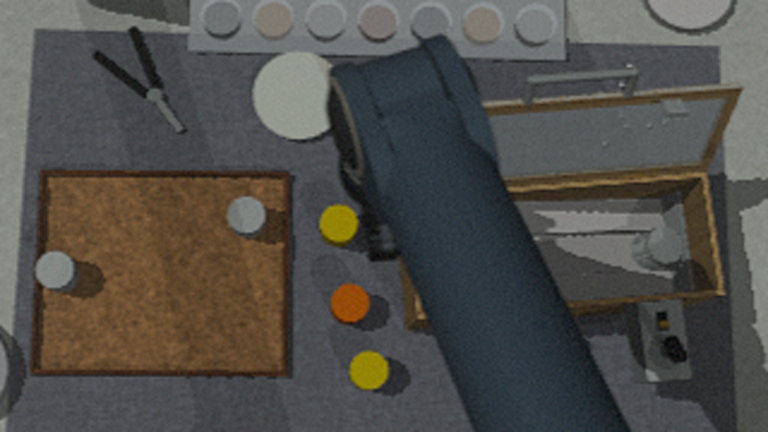

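The first pot is at the stop, at crop (660,247). The two remaining pots have not moved. I go to the second.

Request:
servo_tool(
  motion="0.01 0.06 -0.02 0 0 0 75; 0.032 0.12 -0.08 0 0 0 75; 0.032 0.146 -0.14 -0.003 0.002 -0.004 70; 0.032 0.146 -0.162 -0.003 0.002 -0.004 68; 0.032 0.146 -0.162 -0.003 0.002 -0.004 65",
)

```text
time_s: 20.72
tcp_pos: [0.5745, 0.1678, 0.1091]
eef_rot: [0.706, -0.035, 0.706, 0.036]
force: [0.2, 0.0, 0.0]
gripper_width: 0.0651
```

```bash
python3 cap.py w24 .575 .1695; python3 - <<'E'
from h import *
plan(np.array([.575,.1695,-.009]),.101)
E
```

```text
cap pts 1941 mean [0.5758 0.1709 0.0447] bbox mid [0.5759 0.1702 0.0431] size [0.0428 0.0438 0.0078]
[0.5757 0.1678 0.1106]
alts [array([-0.0006,  0.0009,  0.0005]), array([ 1.400e-03,  9.000e-04, -9.995e-01])]
ROW [-0.0008  0.0021 -0.1495] [-0.0006  0.0009  0.0005] dist mm 119.6 deg 0.2
```

View pics/w24.png

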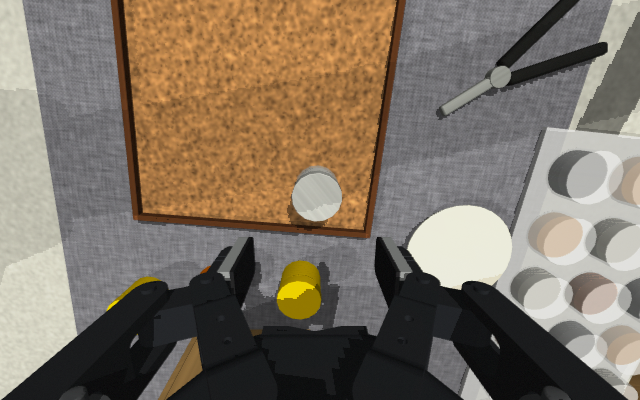

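Request:
servo_tool(
  motion="0 0.003 -0.06 0 0 0 64; 0 0.003 -0.11 0 0 0 62; 0 0.003 -0.149 0 0 0 60; 0 0.003 -0.149 0 0 0 60",
)

```text
time_s: 21.28
tcp_pos: [0.576, 0.1682, -0.0086]
eef_rot: [0.707, -0.034, 0.706, 0.034]
force: [-0.3, 0.0, -0.0]
gripper_width: 0.0602
```

Request:
servo_tool(
  motion="0 0 0 0 0 0 36; 0 0 0 0 0 0 36; 0 0 0 0 0 0 36; 0 0 0 0 0 0 36",
  squeeze=35,
)

```text
time_s: 21.78
tcp_pos: [0.5782, 0.1682, -0.0059]
eef_rot: [0.709, -0.034, 0.704, 0.034]
force: [-0.7, -1.3, 7.5]
gripper_width: 0.0429
```

```bash
python3 - <<'E'
from h import *
f=snap("wrist","w25"); st()
plan(np.array([.5226,-.045,.25]),.101)
E
```

```text
{'time_s': np.float64(21.825), 'joint_pos': array([ 0.0256,  0.666 , -0.5209,  1.8601,  0.4791,  0.7355, -0.6675]), 'qvel': array([-0.0002, -0.0003,  0.0001, -0.001 ,  0.0006, -0.0012,  0.0017]), 'tau': array([-8.86000e-01, -4.60326e+01, -7.04560e+00, -1.39333e+01,
       -1.72700e-01, -3.63100e-01, -5.90000e-03]), 'tcp_pos': array([ 0.5782,  0.1682, -0.0059]), 'eef_rot': array([ 0.7086, -0.0339,  0.7039,  0.0342]), 'force': array([ 0.0802, -1.513 ,  8.3405]), 'ft_torque': array([-0.3375,  0.0633,  0.0006]), 'gripper_width': np.float64(0.0428)}
alts [array([-0.0002,  0.0021,  0.0015]), array([ 3.300e-03,  3.000e-04, -9.985e-01])]
ROW [-0.0695 -0.2665  0.3199] [-0.0002  0.0021  0.0015] dist mm 337.7 deg 0.5
```

View pics/w25.png

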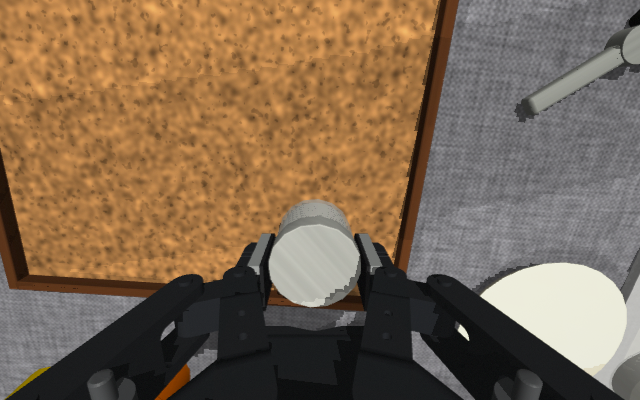

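Request:
servo_tool(
  motion="0 0 0.05 0 0 0 36; 0 -0.01 0.12 0 0 0 36; -0.02 -0.06 0.19 0 0 0 36; -0.04 -0.12 0.25 0 0 0 36; -0.055 -0.18 0.29 0 0 0 36",
)

```text
time_s: 22.45
tcp_pos: [0.5364, 0.0328, 0.2223]
eef_rot: [0.71, -0.035, 0.703, 0.035]
force: [0.0, -1.1, -0.4]
gripper_width: 0.043
```

```bash
python3 - <<'E'
from h import *
f=snap("wrist","w26"); print(get_state()["tcp_pos"],get_state()["gripper_width"])
plan(tcpL(.11,.06,.009),R=RL)
E
```

```text
[0.53764131 0.02393639 0.22609601] 0.042975951729754054
ROW [-0.0148 -0.1294 -0.1231] [0.0813 0.012  0.0046] dist mm 143.4 deg 14.8
```

View pics/w26.png

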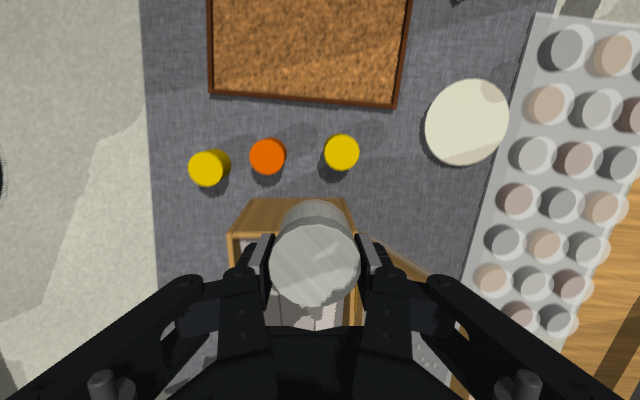

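Request:
servo_tool(
  motion="-0.007 -0.065 0 0.027 0.004 0.0015 36; -0.0148 -0.125 -0.03 0.055 0.008 0.003 36; -0.0148 -0.129 -0.08 0.081 0.012 0.0045 36; -0.0148 -0.129 -0.122 0.081 0.012 0.0045 36; -0.0148 -0.129 -0.122 0.081 0.012 0.0045 36",
)

```text
time_s: 23.12
tcp_pos: [0.5239, -0.0793, 0.1269]
eef_rot: [0.695, 0.054, 0.707, 0.123]
force: [-0.2, 1.0, 1.2]
gripper_width: 0.0428
```

```bash
cat > pl.py <<'E'
import sys
from h import *
f=snap("wrist",sys.argv[1]); off=float(sys.argv[2]); h=float(sys.argv[3]); s=get_state()
def cs(q): d=q-np.r_[C,0]; return np.array([d@ex,d@ey,q[2]])
print("t",s["time_s"],"tcp case",cs(s["tcp_pos"]).round(4),"F",s["force"].round(1),s["gripper_width"])
zz=np.array([f["z_map"][v,u] for v in (250,265,280) for u in range(300,330,5)]); z0=np.median(zz)
E=[]
for v in(250,258,266,274,282):
    us=[u for u in range(255,375) if abs(f["z_map"][v,u]-f["z_map"][v,315])<.005]
    a,b=cs(pt(f,us[0],v)),cs(pt(f,us[-1],v)); E.append((a[0]+b[0])/2)
print("cap x mid",np.round(E,4))
c=np.array([cs(pt(f,u,v)) for v in range(240,296,4) for u in range(290,342,4)]); A=np.c_[c[:,:2],np.ones(len(c))]
k,*_=np.linalg.lstsq(A,c[:,2],rcond=None); r=c[:,2]-A@k; m=abs(r)<.004; k,*_=np.linalg.lstsq(A[m],c[m,2],rcond=None)
print("cap plane slopes",np.arctan(k[:2]).round(3),"n")
plan(tcpL(.11,h,off),R=RL)
E
python3 pl.py w27 .009 .01
```

```text
t 23.175 tcp case [-1.000e-04  9.820e-02  1.287e-01] F [ 1.3  1.1 -0.4] 0.043038128922115955
cap x mid [-0.0018 -0.0017 -0.0017 -0.0017 -0.0018]
cap plane slopes [-0.01   0.263] n
ROW [-0.0013  0.0143 -0.0619] [ 0.0001 -0.0003 -0.0001] dist mm 50.9 deg 0.1
```

View pics/w27.png

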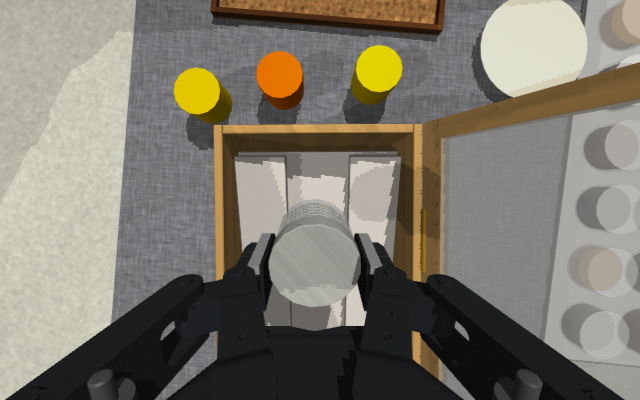

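Request:
servo_tool(
  motion="0 0.006 -0.025 0 0 0 36; 0 0.011 -0.047 0 0 0 36; 0 0.014 -0.062 0 0 0 36; 0 0.014 -0.062 0 0 0 36; 0 0.014 -0.062 0 0 0 36",
)

```text
time_s: 23.8
tcp_pos: [0.5265, -0.0676, 0.0802]
eef_rot: [0.697, 0.053, 0.705, 0.123]
force: [-0.4, -0.5, -0.3]
gripper_width: 0.0429
```

```bash
python3 pl.py w28 .009 .0025
```

```text
t 23.85 tcp case [0.0018 0.1091 0.0801] F [-0.1 -0.6 -0.7] 0.04270603334445427
cap x mid [0.0018 0.0016 0.0016 0.0016 0.0017]
cap plane slopes [-0.004  0.249] n
ROW [-0.0025  0.0029 -0.0102] [ 0.0003  0.0003 -0.    ] dist mm 8.7 deg 0.1
```

Request:
servo_tool(
  motion="-0.0023 0.001 -0.003 0 0 0 36; -0.0023 0.002 -0.007 0 0 0 36; -0.0023 0.0025 -0.010 0 0 0 36; -0.0023 0.0025 -0.010 0 0 0 36",
)

```text
time_s: 24.35
tcp_pos: [0.5243, -0.0657, 0.0718]
eef_rot: [0.696, 0.053, 0.705, 0.123]
force: [0.8, -0.1, -0.1]
gripper_width: 0.0432
```

```bash
python3 pl.py w29 .009 .0025
```

```text
t 24.4 tcp case [1.000e-04 1.114e-01 7.190e-02] F [-0.  -0.6 -0.1] 0.043025378386493576
cap x mid [-0.0001 -0.0003 -0.0002 -0.0002 -0.0002]
cap plane slopes [0.007 0.268] n
ROW [-0.0001  0.0003 -0.    ] [ 0.0002  0.0002 -0.    ] dist mm 0.3 deg 0.1
```

Request:
servo_tool(
  motion="0 0 -0.001 0 0 0 50; 0 0 -0.001 0 0 0 58; 0 0 -0.001 0 0 0 58; 0 0 -0.001 0 0 0 58; 0 0 -0.001 0 0 0 58",
)

```text
time_s: 25.02
tcp_pos: [0.5245, -0.0657, 0.0712]
eef_rot: [0.697, 0.053, 0.705, 0.123]
force: [0.4, 0.1, 0.7]
gripper_width: 0.058
```

Request:
servo_tool(
  motion="0.001 -0.015 0.06 0 0 0 58; 0.003 -0.025 0.12 -0.01 -0.001 0 65; 0.006 0 0.18 -0.04 -0.0045 0 75; 0 0.06 0.23 -0.078 -0.009 0 75; -0.01 0.12 0.24 -0.078 -0.009 0 75",
)

```text
time_s: 25.65
tcp_pos: [0.5175, 0.035, 0.2672]
eef_rot: [0.71, -0.036, 0.702, 0.038]
force: [-0.4, 0.9, 0.2]
gripper_width: 0.075
```

```bash
python3 - <<'E'
from h import *
f=snap("top","t30"); cv2.imwrite("pics/t30c.png",cv2.resize(f["img"][100:280,200:520,::-1],None,fx=2.4,fy=2.4,interpolation=2))
g=snap("scene","s30",(120,130,420,300),2.6)
print(get_state()["time_s"],pt(f,223,212,.045)); plan(np.array([.507,.384,.11]),.101)
E
```

```text
25.75 [0.50609717 0.38295999 0.045     ]
alts [array([-0.0015,  0.0026, -0.0037]), array([-0.0041, -0.0024,  0.9963])]
ROW [-0.011   0.4324 -0.1947] [-0.0015  0.0026 -0.0037] dist mm 379.5 deg 0.9
```

View pics/t30c.png

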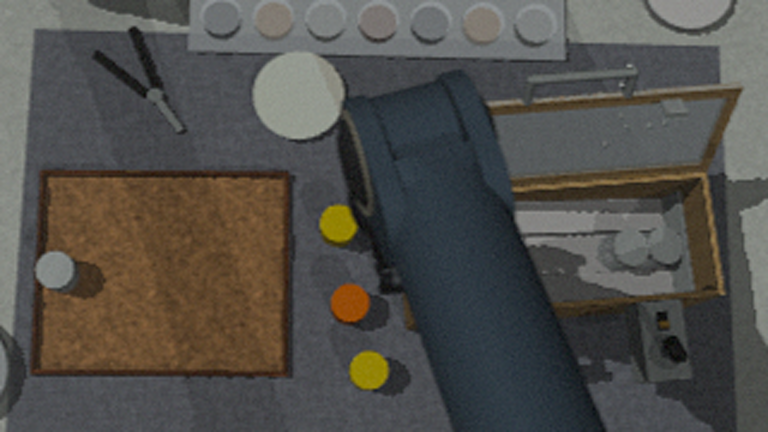

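View pics/s30.png

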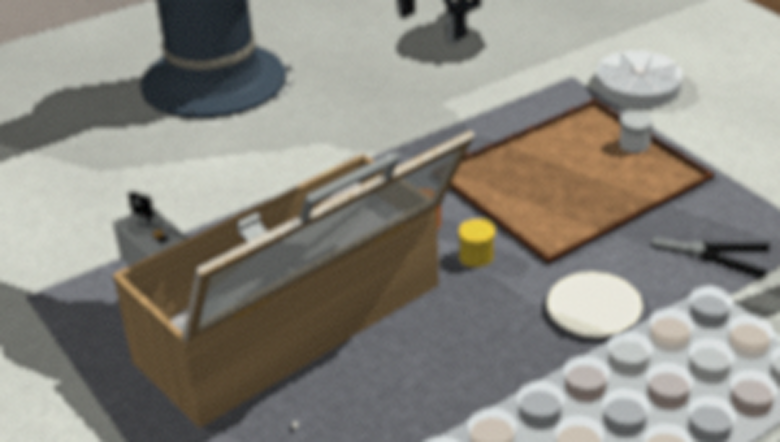

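Request:
servo_tool(
  motion="0 0.075 0 0 0 0 75; 0 0.15 0 0 0 0 75; -0.005 0.225 -0.02 0 0 0 75; -0.01 0.3 -0.05 0 0 0 75; -0.011 0.37 -0.08 0 0 0 75",
)

```text
time_s: 26.38
tcp_pos: [0.5075, 0.332, 0.2019]
eef_rot: [0.709, -0.038, 0.703, 0.041]
force: [1.3, 0.7, 0.3]
gripper_width: 0.075
```

```bash
python3 cap.py w31 .507 .384; python3 - <<'E'
from h import *
plan(np.array([.507,.384,.10]),.101)
E
```

```text
cap pts 1178 mean [0.5065 0.3858 0.0448] bbox mid [0.5064 0.3853 0.0448] size [0.0427 0.0428 0.0044]
[0.5025 0.3407 0.1987]
alts [array([-0.0033,  0.0007, -0.0068]), array([-0.0011, -0.0051,  0.9932])]
ROW [ 0.0056  0.0541 -0.1233] [-0.0033  0.0007 -0.0068] dist mm 107.80000000000001 deg 1.4
```

View pics/w31.png

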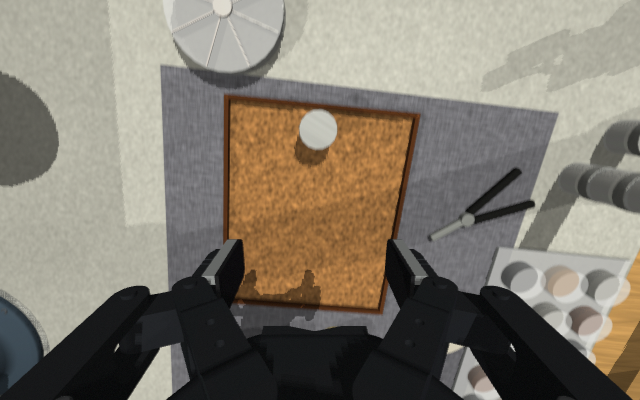

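Request:
servo_tool(
  motion="0.005 0.03 -0.04 0 0 0 70; 0.0055 0.054 -0.08 -0.003 0 -0.006 66; 0.0055 0.055 -0.12 -0.003 0 -0.006 64; 0.0055 0.055 -0.123 -0.003 0 -0.006 62; 0.0055 0.055 -0.123 -0.003 0 -0.006 62",
)

```text
time_s: 27.05
tcp_pos: [0.5077, 0.3843, 0.1009]
eef_rot: [0.707, -0.036, 0.705, 0.037]
force: [-0.8, 0.5, -0.0]
gripper_width: 0.0619
```

```bash
python3 cap.py w32 .507 .384; python3 - <<'E'
from h import *
plan(np.array([.5065,.385,-.009]),.101)
E
```

```text
cap pts 2070 mean [0.5065 0.3868 0.0447] bbox mid [0.5068 0.386  0.0432] size [0.0434 0.0434 0.0078]
[0.508  0.3847 0.1016]
alts [array([-0.0007,  0.0012, -0.0004]), array([-0.0019, -0.001 ,  0.9996])]
ROW [-0.0019  0.0004 -0.1383] [-0.0007  0.0012 -0.0004] dist mm 110.60000000000001 deg 0.3
```

Request:
servo_tool(
  motion="-0.0015 0.0015 -0.05 0 0 0 61; -0.0015 0.0015 -0.10 0 0 0 60; -0.0015 0.0015 -0.138 0 0 0 60; -0.0015 0.0015 -0.138 0 0 0 60",
)

```text
time_s: 27.6
tcp_pos: [0.5066, 0.3847, -0.0095]
eef_rot: [0.707, -0.036, 0.705, 0.036]
force: [-0.4, -0.1, 1.2]
gripper_width: 0.0599
```

Request:
servo_tool(
  motion="0 0 0 0 0 0 36; 0 0 0 0 0 0 36; 0 0 0 0 0 0 36; 0 0 0 0 0 0 36",
  squeeze=35,
)

```text
time_s: 28.1
tcp_pos: [0.508, 0.3858, -0.0071]
eef_rot: [0.708, -0.035, 0.704, 0.037]
force: [-0.0, -0.3, 7.1]
gripper_width: 0.043
```

```bash
python3 - <<'E'
from h import *
f=snap("wrist","w33"); st()
E
```

```text
{'time_s': np.float64(28.15), 'joint_pos': array([-0.2972,  0.7333, -0.6019,  1.768 ,  0.554 ,  0.8096, -1.0689]), 'qvel': array([ 0.0007,  0.0013, -0.0003, -0.0001,  0.0003, -0.0012,  0.0007]), 'tau': array([-3.5180e-01, -4.9186e+01, -8.3140e+00, -1.4533e+01,  1.0700e-02,
       -2.0870e-01, -0.0000e+00]), 'tcp_pos': array([ 0.508 ,  0.3858, -0.0071]), 'eef_rot': array([ 0.7082, -0.035 ,  0.7042,  0.0365]), 'force': array([-0.7192, -0.4116,  6.2827]), 'ft_torque': array([-0.1329,  0.0994,  0.0519]), 'gripper_width': np.float64(0.0429)}
```

View pics/w33.png

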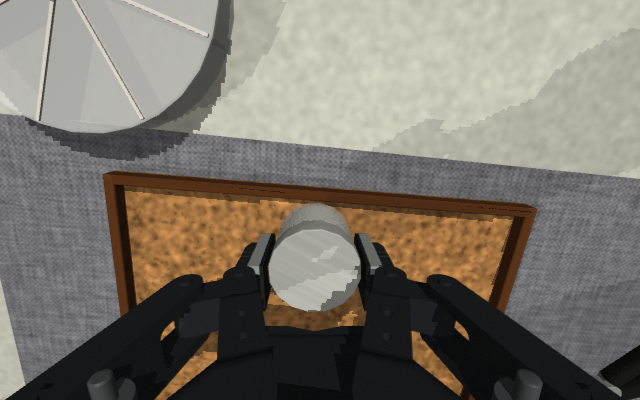

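Gripped, with a base offset of about 10 mm. I lift and carry it.

Request:
servo_tool(
  motion="0 0 0.06 0 0 0 36; 0 -0.02 0.13 0 0 0 36; 0.005 -0.08 0.18 0 0 0 36; 0.01 -0.15 0.22 0 0 0 36; 0.02 -0.22 0.25 0 0 0 36",
)

```text
time_s: 28.78
tcp_pos: [0.5239, 0.2098, 0.1946]
eef_rot: [0.709, -0.035, 0.703, 0.037]
force: [1.3, 0.1, -0.1]
gripper_width: 0.0429
```

Request:
servo_tool(
  motion="0 -0.07 0.01 0 0 0 36; 0 -0.14 0.03 0 0 0 36; 0 -0.20 0.04 0 0 0 36; 0 -0.23 0.04 0 0 0 36; 0 -0.23 0.04 0 0 0 36",
)

```text
time_s: 29.4
tcp_pos: [0.5238, 0.0235, 0.2269]
eef_rot: [0.709, -0.034, 0.703, 0.035]
force: [0.6, 0.6, -0.9]
gripper_width: 0.0428
```

```bash
python3 - <<'E'
from h import *
st(); plan(tcpL(.11,.06,.010),R=RL)
E
```

```text
{'time_s': np.float64(29.4), 'joint_pos': array([ 0.4908,  0.2803, -0.7408,  1.8379,  0.2121,  1.0951, -0.2289]), 'qvel': array([-0.0434,  0.0082, -0.0468, -0.0008, -0.0189, -0.0063, -0.0155]), 'tau': array([ 1.29340e+00, -3.38355e+01, -3.69820e+00, -2.32280e+01,
        1.52100e-01,  2.32000e-02,  1.01000e-01]), 'tcp_pos': array([0.5238, 0.0235, 0.2269]), 'eef_rot': array([ 0.7092, -0.0343,  0.7033,  0.035 ]), 'force': array([ 0.5706,  0.5797, -0.8535]), 'ft_torque': array([ 0.0225,  0.0321, -0.0146]), 'gripper_width': np.float64(0.0428)}
ROW [ 0.0024 -0.1285 -0.1253] [0.0787 0.0105 0.001 ] dist mm 143.6 deg 14.3
```

Request:
servo_tool(
  motion="0.001 -0.065 0 0.027 0.004 0 36; 0.002 -0.125 -0.03 0.055 0.008 0.001 36; 0.0024 -0.1285 -0.08 0.079 0.0105 0.001 36; 0.0024 -0.1285 -0.125 0.079 0.0105 0.001 36; 0.0024 -0.1285 -0.125 0.079 0.0105 0.001 36",
)

```text
time_s: 30.02
tcp_pos: [0.5239, -0.0775, 0.125]
eef_rot: [0.694, 0.054, 0.707, 0.125]
force: [0.7, -0.1, -0.6]
gripper_width: 0.0429
```

```bash
python3 pl.py w34 .010 .01
```

```text
t 30.075 tcp case [0.     0.0997 0.127 ] F [-0.1  1.4  0.3] 0.04297353825832343
cap x mid [-0.0016 -0.0039 -0.0016 -0.0016 -0.0016]
cap plane slopes [0.002 0.263] n
ROW [-0.0013  0.0128 -0.0609] [-0.0009 -0.0004 -0.0009] dist mm 49.8 deg 0.2
```

View pics/w34.png

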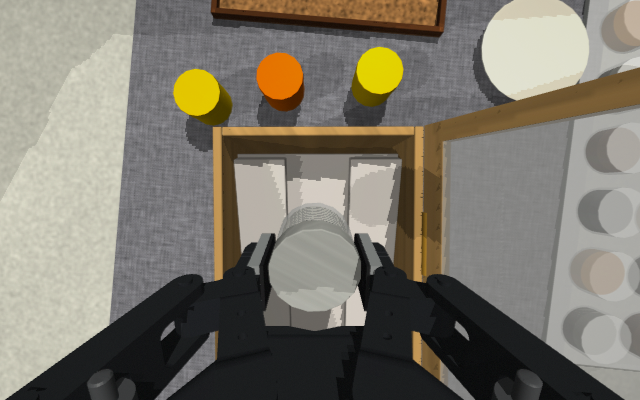

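Request:
servo_tool(
  motion="-0.001 0.006 -0.025 0 0 -0.001 36; -0.001 0.010 -0.047 0 0 -0.001 36; -0.001 0.013 -0.061 0 0 -0.001 36; -0.001 0.013 -0.061 0 0 -0.001 36; -0.001 0.013 -0.061 0 0 -0.001 36",
)

```text
time_s: 30.7
tcp_pos: [0.5254, -0.067, 0.0787]
eef_rot: [0.696, 0.054, 0.705, 0.124]
force: [-1.0, 0.0, 0.1]
gripper_width: 0.0429
```

```bash
python3 pl.py w35 .010 .0025
```

```text
t 30.75 tcp case [0.0009 0.1099 0.0788] F [-0.2  0.2  0.1] 0.04302182374208248
cap x mid [0.0007 0.0002 0.0007 0.0007 0.0006]
cap plane slopes [-0.002  0.249] n
ROW [-0.0013  0.0023 -0.0097] [-0.0007  0.      0.0002] dist mm 8.1 deg 0.1
```

Request:
servo_tool(
  motion="-0.001 0.001 -0.003 0 0 0 36; -0.001 0.002 -0.007 0 0 0 36; -0.001 0.0023 -0.0097 0 0 0 36; -0.001 0.0023 -0.0097 0 0 0 36",
)

```text
time_s: 31.25
tcp_pos: [0.5244, -0.0652, 0.0708]
eef_rot: [0.696, 0.054, 0.705, 0.124]
force: [-0.7, 0.1, -1.3]
gripper_width: 0.0432
```

```bash
python3 pl.py w36 .010 .0025
```

```text
t 31.3 tcp case [0.0002 0.1119 0.0709] F [ 1.  -0.  -0.4] 0.04300021181935334
cap x mid [-0.     -0.0003 -0.0002 -0.0001 -0.0002]
cap plane slopes [-0.011  0.25 ] n
ROW [-0.0003 -0.      0.0001] [-0.0008 -0.      0.0002] dist mm 0.2 deg 0.1
```

Request:
servo_tool(
  motion="0 0 -0.001 0 0 0 50; 0 0 -0.001 0 0 0 58; 0 0 -0.001 0 0 0 58; 0 0 -0.001 0 0 0 58; 0 0 -0.001 0 0 0 58",
)

```text
time_s: 31.92
tcp_pos: [0.5245, -0.0652, 0.0701]
eef_rot: [0.696, 0.054, 0.705, 0.124]
force: [0.1, -0.3, -0.4]
gripper_width: 0.0576
```

Request:
servo_tool(
  motion="0.001 -0.015 0.06 0 0 0 58; 0.003 -0.025 0.12 -0.01 -0.001 0 50; 0.006 -0.06 0.18 -0.04 -0.0045 0 40; 0.01 -0.11 0.24 -0.078 -0.009 0 40; 0.01 -0.17 0.30 -0.078 -0.009 0 40",
)

```text
time_s: 32.55
tcp_pos: [0.5333, -0.1943, 0.3093]
eef_rot: [0.708, -0.036, 0.704, 0.039]
force: [0.7, -0.6, -0.2]
gripper_width: 0.04
```

```bash
python3 - <<'E'
from h import *
f=snap("wrist","w37"); g=snap("top","t37"); cv2.imwrite("pics/t37c.png",cv2.resize(g["img"][100:280,200:520,::-1],None,fx=2.4,fy=2.4,interpolation=2)); st()
E
```

```text
{'time_s': np.float64(32.65), 'joint_pos': array([ 0.8046,  0.2814, -0.6452,  1.621 ,  0.173 ,  1.2857,  0.2236]), 'qvel': array([-0.0265,  0.031 , -0.043 ,  0.1191, -0.0403, -0.0364, -0.0406]), 'tau': array([ -1.0249, -38.6288,  -5.1765, -25.5397,  -0.0758,   0.246 ,
         0.2597]), 'tcp_pos': array([ 0.5345, -0.2033,  0.3114]), 'eef_rot': array([ 0.7106, -0.0329,  0.7021,  0.0323]), 'force': array([-0.3202,  0.2614, -0.5148]), 'ft_torque': array([-0.0163,  0.0084, -0.0113]), 'gripper_width': np.float64(0.0399)}
```

View pics/w37.png

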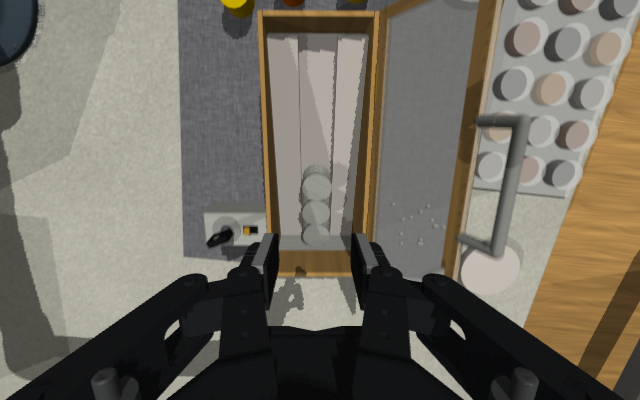

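View pics/t37c.png

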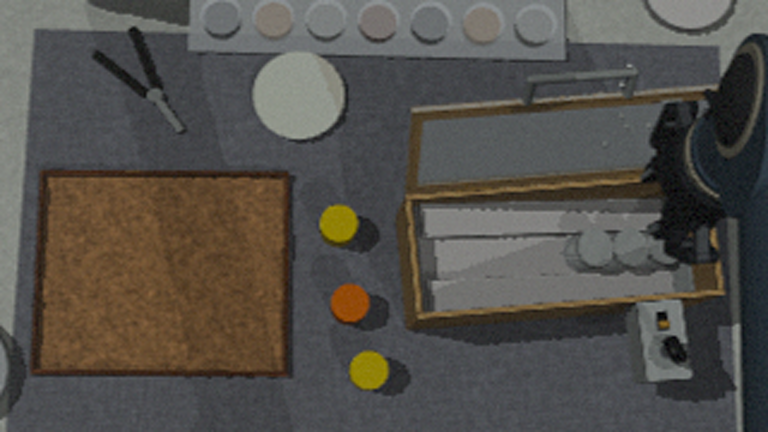

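Three pots stand in a row at the stop, at wrist pixels (316,186), (315,213) and (316,236), and the tray is empty. I check their lane coordinates.

```bash
python3 - <<'E'
from h import *
f=load("w37")
yl=np.cos(.25)*ey+np.sin(.25)*np.array([0,0,1])
# origin: floor z=.014 point
y0=.113-(.079-.014)/.2553; O=np.r_[C,0]+y0*ey+[0,0,.014]; print("stop y case",y0)
vv,uu=np.mgrid[150:250,285:345]; r=np.linalg.inv(f["mtx"])@np.stack([uu.ravel(),vv.ravel(),np.ones(uu.size)])
X=(f["R"].T@(r*f["z_map"][150:250,285:345].ravel()-f["t"][:,None])).T-O
L=np.c_[X@ex,X@yl,X@nL]
m=(abs(L[:,2]-.042)<.004)&(abs(L[:,0])<.024)
from scipy.ndimage import label
Y=L[m]; h,e=np.histogram(Y[:,1],bins=np.arange(-.02,.2,.004)); print(list(zip(e.round(3),h)))
for a,b in((0,.044),(.044,.088),(.088,.132)):
    k=(Y[:,1]>a)&(Y[:,1]<b); print(Y[k].mean(0).round(4),Y[k].min(0).round(4),Y[k].max(0).round(4))
E
```

```text
stop y case -0.141602428515472
[(np.float64(-0.02), np.int64(0)), (np.float64(-0.016), np.int64(0)), (np.float64(-0.012), np.int64(0)), (np.float64(-0.008), np.int64(34)), (np.float64(-0.004), np.int64(112)), (np.float64(0.0), np.int64(21)), (np.float64(0.004), np.int64(32)), (np.float64(0.008), np.int64(46)), (np.float64(0.012), np.int64(46)), (np.float64(0.016), np.int64(54)), (np.float64(0.02), np.int64(53)), (np.float64(0.024), np.int64(53)), (np.float64(0.028), np.int64(54)), (np.float64(0.032), np.int64(49)), (np.float64(0.036), np.int64(45)), (np.float64(0.04), np.int64(25)), (np.float64(0.044), np.int64(26)), (np.float64(0.048), np.int64(35)), (np.float64(0.052), np.int64(55)), (np.float64(0.056), np.int64(58)), (np.float64(0.06), np.int64(61)), (np.float64(0.064), np.int64(60)), (np.float64(0.068), np.int64(60)), (np.float64(0.072), np.int64(62)), (np.float64(0.076), np.int64(60)), (np.float64(0.08), np.int64(46)), (np.float64(0.084), np.int64(28)), (np.float64(0.088), np.int64(32)), (np.float64(0.092), np.int64(46)), (np.float64(0.096), np.int64(58)), (np.float64(0.1), np.i
[... 314 characters left out ...]
t64(0)), (np.float64(0.14), np.int64(0)), (np.float64(0.144), np.int64(0)), (np.float64(0.148), np.int64(0)), (np.float64(0.152), np.int64(0)), (np.float64(0.156), np.int64(0)), (np.float64(0.16), np.int64(0)), (np.float64(0.164), np.int64(0)), (np.float64(0.168), np.int64(0)), (np.float64(0.172), np.int64(0)), (np.float64(0.176), np.int64(0)), (np.float64(0.18), np.int64(0)), (np.float64(0.184), np.int64(0)), (np.float64(0.188), np.int64(0)), (np.float64(0.192), np.int64(0))]
[0.0009 0.0227 0.042 ] [-0.0204  0.      0.038 ] [0.0222 0.0438 0.0444]
[-0.0001  0.0666  0.042 ] [-0.0214  0.044   0.038 ] [0.0218 0.0879 0.0439]
[0.0007 0.1104 0.0421] [-0.0207  0.088   0.0382] [0.0216 0.1309 0.044 ]
```

All three are seated at lane y = 23, 67 and 110 mm, on the centre line and square. Now I take the handle to close the lid.

Request:
servo_tool(
  motion="0.03 0.01 0.03 0 0 0 30; 0.09 0.03 0.03 0 0 0 30; 0.14 0.045 0.03 0 0 0 30; 0.174 0.052 0.03 0 0 0 30; 0.174 0.052 0.03 0 0 0 30",
)

```text
time_s: 33.28
tcp_pos: [0.6746, -0.1598, 0.3333]
eef_rot: [0.71, -0.033, 0.703, 0.034]
force: [-0.7, -0.1, -0.1]
gripper_width: 0.0299
```

```bash
python3 - <<'E'
from h import *
f=snap("wrist","w38"); s=st()
for v in range(100,236,15):
    k=[p for p in (pt(f,u,v) for u in range(285,345)) if .265<p[2]<.29]
    if k: print(v,len(k),np.mean(k,0).round(4))
plan(np.array([.6735,-.1615,.236]),.101)
E
```

```text
{'time_s': np.float64(33.325), 'joint_pos': array([ 0.5712,  0.4955, -0.6354,  1.2876,  0.2877,  1.439 ,  0.0532]), 'qvel': array([ 0.0251, -0.0306,  0.0054,  0.0158,  0.0001,  0.0027,  0.0014]), 'tau': array([-8.31400e-01, -4.96404e+01, -6.89630e+00, -2.52183e+01,
       -1.29000e-02, -1.03100e-01, -1.12000e-02]), 'tcp_pos': array([ 0.6737, -0.1608,  0.334 ]), 'eef_rot': array([ 0.7098, -0.0329,  0.7028,  0.0332]), 'force': array([-0.7507,  0.1406,  0.3781]), 'ft_torque': array([ 0.0497,  0.0486, -0.0431]), 'gripper_width': np.float64(0.03)}
145 18 [ 0.6674 -0.1127  0.2773]
160 13 [ 0.6704 -0.124   0.2794]
175 12 [ 0.672  -0.1361  0.2793]
190 12 [ 0.6731 -0.1484  0.2795]
205 12 [ 0.6743 -0.1612  0.2796]
220 12 [ 0.6755 -0.1744  0.2794]
235 11 [ 0.6773 -0.188   0.2794]
alts [array([-0.0003,  0.0032,  0.0024]), array([ 4.900e-03,  5.000e-04, -9.976e-01])]
ROW [-0.0002 -0.0008 -0.1225] [-0.0003  0.0032  0.0024] dist mm 98.0 deg 0.7
```

View pics/w38.png

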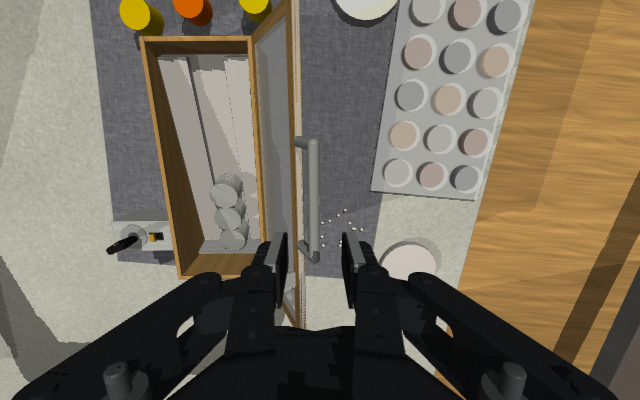

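Request:
servo_tool(
  motion="0 0 -0.04 0 0 0 30; 0 0 -0.08 0 0.003 0.002 30; 0.0005 -0.0005 -0.12 0 0.003 0.002 30; 0.0005 -0.0005 -0.122 0 0.003 0.002 30",
)

```text
time_s: 33.83
tcp_pos: [0.6714, -0.1622, 0.2339]
eef_rot: [0.704, -0.034, 0.708, 0.035]
force: [0.2, -0.3, 0.2]
gripper_width: 0.0302
```

Request:
servo_tool(
  motion="0 0 0 0 0 0 0; 0 0 0 0 0 0 0; 0 0 0 0 0 0 0; 0 0 0 0 0 0 0",
  squeeze=40,
)

```text
time_s: 34.33
tcp_pos: [0.6724, -0.1625, 0.2354]
eef_rot: [0.706, -0.035, 0.707, 0.035]
force: [2.2, -1.1, 2.7]
gripper_width: 0.0083
```

```bash
python3 lid.py 1.9 1.8 1.7 1.55 1.4
```

```text
34.325 [ 0.6724 -0.1625  0.2354] [ 2.2 -1.1  2.7] 0.0083
theta 2.018 r 0.1624
1.9 [-0.0208 -0.0007  0.0134]
1.8 [-0.0406 -0.0027  0.0191]
1.7 [-0.0609 -0.0047  0.0228]
1.55 [-0.0918 -0.0078  0.0245]
1.4 [-0.1226 -0.0109  0.0215]
```

Request:
servo_tool(
  motion="-0.020 -0.001 0.009 0 0 0 0; -0.0406 -0.003 0.015 0 0 0 0; -0.061 -0.005 0.0188 0 0 0 0; -0.092 -0.008 0.0205 0 0 0 0; -0.1226 -0.011 0.0175 0 0 0 0",
)

```text
time_s: 34.95
tcp_pos: [0.5742, -0.1727, 0.2507]
eef_rot: [0.707, -0.035, 0.706, 0.034]
force: [5.1, -5.4, 1.3]
gripper_width: 0.0081
```

```bash
sed -i 's/\.041\]/.044]/g' lid.py; python3 lid.py 1.3 1.15 1.0 .85 .7
```

```text
34.95 [ 0.5742 -0.1727  0.2507] [ 5.1 -5.4  1.3] 0.0081
theta 1.4 r 0.1671
1.3 [-0.02   -0.0002 -0.0059]
1.15 [-0.0491 -0.0031 -0.0165]
1.0 [-0.0763 -0.0058 -0.0313]
0.85 [-0.101  -0.0083 -0.05  ]
0.7 [-0.1227 -0.0105 -0.0722]
```

Request:
servo_tool(
  motion="-0.02 -0.001 -0.006 0 0 0 0; -0.049 -0.003 -0.0165 0 0 0 0; -0.076 -0.006 -0.031 0 0 0 0; -0.101 -0.0085 -0.05 0 0 0 0; -0.1227 -0.011 -0.072 0 0 0 0",
)

```text
time_s: 35.58
tcp_pos: [0.4764, -0.1822, 0.194]
eef_rot: [0.709, -0.036, 0.704, 0.032]
force: [8.4, -4.0, -3.6]
gripper_width: 0.0083
```

```bash
python3 lid.py .6 .5 .4 .3 .2 .1 .03
```

```text
35.575 [ 0.4764 -0.1822  0.194 ] [ 8.4 -4.  -3.6] 0.0083
theta 0.706 r 0.1666
0.6 [-0.0129  0.0002 -0.0179]
0.5 [-0.0237 -0.0009 -0.0356]
0.4 [-0.0327 -0.0018 -0.0543]
0.3 [-0.0397 -0.0025 -0.0737]
0.2 [-0.0448 -0.003  -0.0938]
0.1 [-0.0479 -0.0033 -0.1143]
0.03 [-0.0489 -0.0034 -0.1288]
```

Request:
servo_tool(
  motion="-0.0129 -0.0005 -0.018 0 0 0 0; -0.0237 -0.001 -0.0356 0 0 0 0; -0.0327 -0.002 -0.054 0 0 0 0; -0.0397 -0.0025 -0.0737 0 0 0 0; -0.0448 -0.003 -0.094 0 0 0 0",
)

```text
time_s: 36.2
tcp_pos: [0.4412, -0.1859, 0.1197]
eef_rot: [0.71, -0.036, 0.703, 0.031]
force: [4.5, -4.1, 0.6]
gripper_width: 0.0087
```

```bash
python3 lid.py .1 .05 .02 0
```

```text
36.2 [ 0.4412 -0.1859  0.1197] [ 4.5 -4.1  0.6] 0.0087
theta 0.205 r 0.1656
0.1 [-0.0039  0.0013 -0.0214]
0.05 [-0.0046  0.0012 -0.0317]
0.02 [-0.0049  0.0012 -0.0379]
0.0 [-0.0049  0.0012 -0.0421]
```

Request:
servo_tool(
  motion="-0.002 0 -0.011 0 0 0 0; -0.004 0 -0.0214 0 0 0 0; -0.0046 0 -0.031 0 0 0 0; -0.005 0 -0.038 0 0 0 0; -0.005 0 -0.042 0 0 0 0",
)

```text
time_s: 36.83
tcp_pos: [0.4386, -0.1864, 0.0917]
eef_rot: [0.71, -0.038, 0.703, 0.029]
force: [-17.3, 2.3, 67.7]
gripper_width: 0.0086
```

```bash
python3 lid.py
```

```text
36.825 [ 0.4386 -0.1864  0.0917] [-17.3   2.3  67.7] 0.0086
theta 0.034 r 0.1649
```

Lid is shut: it met the case and I was pressing at 68 N. I relieve that now.

Request:
servo_tool(
  motion="0 0 0.0 0 0 0 0; 0 0 0.001 0 0 0 20; 0 0 0.001 0 0 0 24; 0 0 0.001 0 0 0 24",
)

```text
time_s: 37.33
tcp_pos: [0.4376, -0.186, 0.0917]
eef_rot: [0.709, -0.038, 0.704, 0.03]
force: [0.0, 1.0, 0.2]
gripper_width: 0.0238
```

```bash
python3 - <<'E'
from h import *
f=snap("wrist","w40"); st()
for v in(150,170,190,205): 
    k=[p for p in (pt(f,u,v) for u in range(285,345)) if p[2]>.11]; print(v,len(k),np.mean(k,0).round(4)) if k else None
E
```

```text
{'time_s': np.float64(37.375), 'joint_pos': array([ 0.824 ,  0.3538, -0.6181,  2.0926,  0.3054,  0.7694,  0.1106]), 'qvel': array([-0.0002, -0.0016, -0.0017, -0.0068,  0.0026, -0.0027, -0.0011]), 'tau': array([-6.30000e-03, -3.44746e+01, -4.24910e+00, -1.76087e+01,
        2.79000e-02, -2.04000e-02, -3.00000e-04]), 'tcp_pos': array([ 0.4378, -0.186 ,  0.0918]), 'eef_rot': array([ 0.7091, -0.0377,  0.7035,  0.0297]), 'force': array([ 0.3379, -0.101 , -0.2712]), 'ft_torque': array([ 0.0239,  0.0746, -0.0244]), 'gripper_width': np.float64(0.024)}
170 40 [ 0.4372 -0.1391  0.1328]
190 21 [ 0.4338 -0.1489  0.1328]
205 20 [ 0.4347 -0.1561  0.1328]
```

View pics/w40.png

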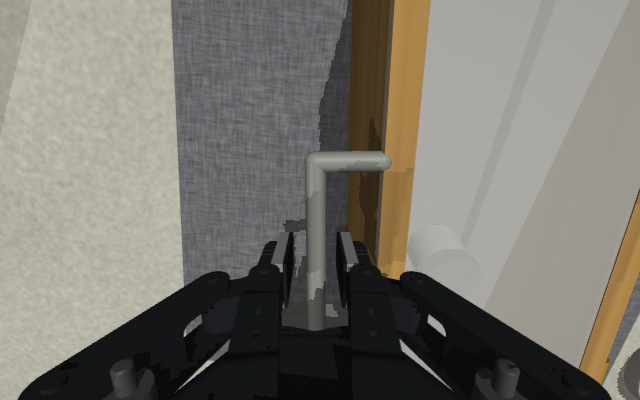

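Request:
servo_tool(
  motion="0 0 0.04 0 0 0 24; 0 0 0.10 0 0 0 24; 0 0 0.17 0 0 0 30; 0 0.03 0.22 0 0 0 30; 0 0.08 0.25 0 0 0 30",
)

```text
time_s: 38.0
tcp_pos: [0.4382, -0.1223, 0.2935]
eef_rot: [0.71, -0.037, 0.703, 0.028]
force: [0.0, 0.5, 0.7]
gripper_width: 0.0302
```

Request:
servo_tool(
  motion="0 0.03 0 0 0 0 30; 0 0.09 0 0 0 0 30; 0 0.15 0 0 0 0 30; 0 0.15 0 0 0 0 30; 0 0.15 0 0 0 0 30",
)

```text
time_s: 38.62
tcp_pos: [0.438, -0.0029, 0.2932]
eef_rot: [0.709, -0.037, 0.703, 0.028]
force: [-0.5, -0.4, 1.0]
gripper_width: 0.03
```

```bash
python3 - <<'E'
from h import *
st(); f=snap("wrist","w41"); g=snap("top","t41"); cv2.imwrite("pics/t41c.png",cv2.resize(g["img"][100:280,200:520,::-1],None,fx=2.4,fy=2.4,interpolation=2)); snap("scene","s41",(120,130,420,300),2.6)
t0=load("top0")
for n,h in(("before",t0),("after",g)):
    print(n,[pt(h,u,v).round(4).tolist() for u,v in((498,200),(440,226),(376,228),(445,240))])
hsv=cv2.cvtColor(g["img"],cv2.COLOR_RGB2HSV)
for n,h in(("before",t0),("after",g)):
    im=h["img"]; cv2.imwrite("pics/tab_%s.png"%n,cv2.resize(im[222:262,460:495,::-1],None,fx=12,fy=12,interpolation=0))
a=cv2.imread("pics/tab_before.png");b=cv2.imread("pics/tab_after.png");cv2.imwrite("pics/tabcmp.png",cv2.resize(np.hstack([a,b]),(780,446)))
E
```

```text
{'time_s': np.float64(38.625), 'joint_pos': array([ 0.7422,  0.0454, -0.8517,  1.908 ,  0.0502,  1.1961, -0.0352]), 'qvel': array([ 0.0173,  0.0049,  0.0228, -0.0029, -0.0003, -0.0001, -0.0005]), 'tau': array([-8.46200e-01, -2.01205e+01, -1.60610e+00, -2.45092e+01,
       -3.30000e-02, -2.80000e-02, -2.00000e-03]), 'tcp_pos': array([ 0.438 , -0.0029,  0.2932]), 'eef_rot': array([ 0.7094, -0.0367,  0.7032,  0.0282]), 'force': array([-0.4553, -0.359 ,  0.9682]), 'ft_torque': array([-0.0385,  0.0322,  0.0012]), 'gripper_width': np.float64(0.03)}
before [[0.5405, -0.3377, 0.1347], [0.4699, -0.1871, 0.1356], [0.4609, -0.0249, 0.1368], [0.4348, -0.199, 0.1353]]
after [[0.5405, -0.3377, 0.1348], [0.4703, -0.1879, 0.1323], [0.3962, 0.0358, 0.6772], [0.4349, -0.1995, 0.1334]]
```

View pics/t41c.png

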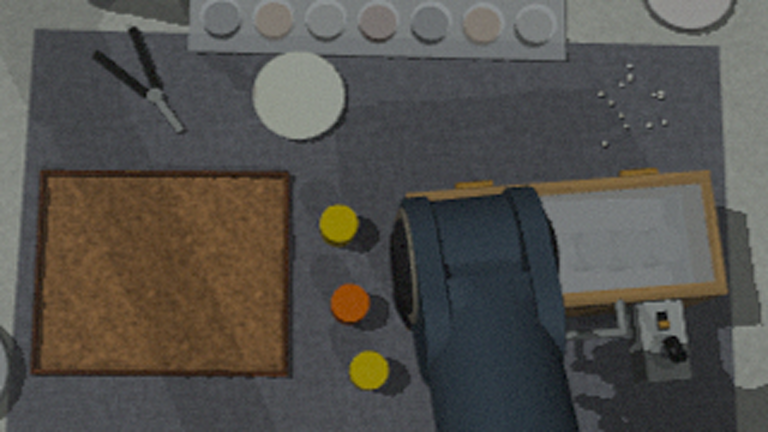

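View pics/tabcmp.png

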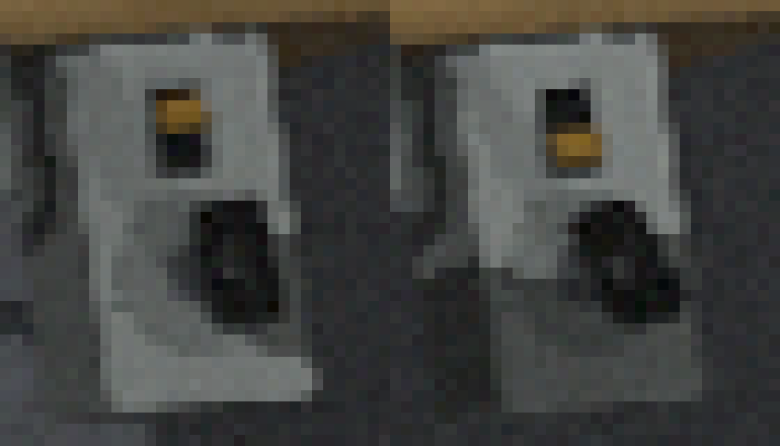

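View pics/s41.png

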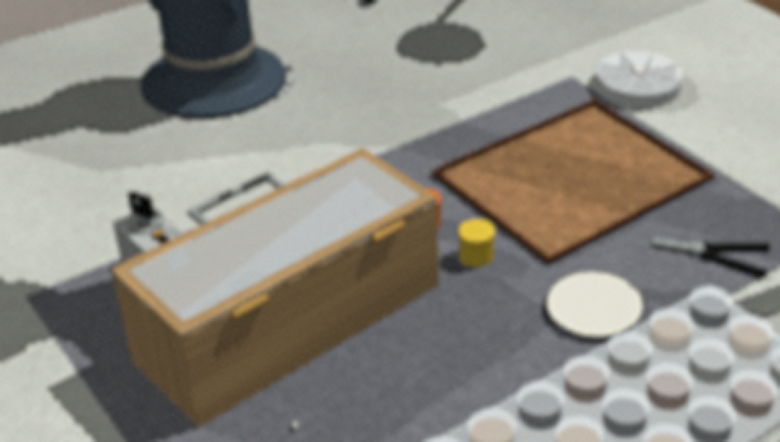

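The lid is shut, the bolt tab is still back, and the pots show faintly in a row through the lid. The dish, pliers and organiser are where they were, and the arm is clear. I hand in.

```bash
python3 -c "
from bench import hand_in
print(hand_in())"
```

```text
the job is handed in; nothing more can be done
None
```

The job is done and handed in at about 39 s of the 200 s allowed. No verdict is reported.

- **Lock:** I turned the key anticlockwise, and it let go at about +0.36 rad. The brass tab moved 6.4 mm towards the key by camera, where about 7 mm was expected. It was still back in the last picture.
- **Lid:** I lifted it to its stop at about 2.0 rad. After the pots were in, I closed it again. Handle and lid heights are back at their starting values within 2–3 mm, which is the depth noise.
- **Pots:** All three went into the lane. Before closing, their centres were at 23, 67 and 110 mm up from the stop, within 1 mm of the centre line and square to the floor. After closing they were only faintly visible through the lid, still in a row, so I did not measure them again.
- **Dish, pliers and organiser:** They look undisturbed in the last pictures. I did not measure them.

Two things did not go as expected:
- **Fingertips:** They sat about 26 mm behind the reported TCP in both cameras. My first pinch at the handle therefore closed above the bar, and I corrected the height for all later grasps.
- **Closing force:** The bar had shifted in the grip, so I briefly pressed the shut lid at about 68 N measured at the wrist, below the 120 N limit. I relieved it at once.

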